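# Fetch the bearing from behind the piston and the chuck

### The arm

A 7-joint arm with a two-finger parallel gripper is mounted at the origin on a cart in front of the work surface, level with it; the furniture and walls round the work are solid. World frame = base frame: x ahead of the robot, y to its left, z up, the work surface at z = 0. Lengths are in m, angles in rad, forces in N, time in s.
With the tool pointing down it reaches from about 0.4 to 0.85 m from the base axis. Payload 10.4 kg.
Tool frame: the origin (TCP) lies at the very end of the fingers, on their centre line; the grasp point (between the pads) lies 19 mm behind it; z points along the fingers, y is the direction in which the jaws open and shut (so a half turn about z gives the same grasp; the last joint's range is limited). The gripper opens to 85 mm and grips with 20 to 120 N. Pads are 22 mm wide; open, the fingers measure 114 mm over their backs; the gripper's body (76 mm by 85 mm) begins 54 mm behind the grasp point. The pads swing forward as they close: fully open they stand 13 mm farther back than shut.
Start: joints at [1.158, 0.332, -0.065, 1.46, 0.022, 1.35, -0.088], TCP at [0.238, -0.578, 0.231] pointing down, gripper open.
Joint ranges: [-2.6, 2.6], [-0.5, 2.12], [-1.47, 1.34], [0.16, 2.42], [-1.27, 4.41], [0.06, 2.06], [-2.6, 2.6]. Speed limits (rad/s): [2.22, 2.22, 2.79, 2.79, 3.14, 3.14, 3.14].

### API

Orientations are given as a unit quaternion [x, y, z, w].
In Python, from workcell import get_obs, camera, camera_info, hand_in gives the robot as it stands.
- The arm moves only by the tool move_arm, never from a script. Its argument "moves" is a list of rows, each a list of 3 entries, a list of its own where there are three numbers: the shift along the tool's x, y, z in units of 25 mm (1.0 is 25 mm), then the turn, a rotation vector about the tool's x, y, z in degrees, then the opening, from 0 (shut) to 1 (fully open). A call has 1 to 5 rows; each row shifts and turns the commanded pose from where the row before left it, along the tool's axes as they then stand; what a row does not reach is not made up. A row lasts 1/8 s, in which the tool goes at most 62.5 mm and 10.7 degrees, less where a joint would pass 70% of its speed; a pose out of reach is approached as far as the arm can. A call is refused whole if a number of a shift passes 1 or a number of a turn 10.7, either way. A call with a gripper value outside its range is refused whole. The fingers move at their own pace and stop on an object; "squeeze" is the grip in N (left out, the last holds). Time passes only in rows, so rows that do not move let the fingers close. It gives the time, the measured TCP pose, the force and the opening at its end, in the units of the state.
- get_obs(): the state, without advancing time (a new reading comes with each control period).
- camera(name): name is "scene" or "top" or "wrist"; returns the picture (384x512x3 uint8, red, green, blue); there is no depth.
- camera_info(name): a dict with "fx", "fy", "cx", "cy" (pixels), "origin" and "rotation" of the camera in the world. Camera axes: x right, y down, z forward; pixel columns grow to the right and rows downward; lengths in m; the calibration is good to about 2 mm. A picture is of the moment at which its call begins: read the wrist's pose just before it. camera_info takes no time and is no camera call; for the wrist camera it gives the pose at the moment of the call.
- hand_in(): hands the job in, once; it reports no verdict.
The state is a dict: "clock": time; "joint_pos": joint angles; "joint_velocities": joint speeds; "tau": joint torques, N m; "position": TCP position; "ee_rot": TCP orientation; "ft_force": force on the tool from outside, world axes, zero at the start; "torque": the same for the moment, N m; "grip_width": opening from 0.0 (shut) to 1.0 (fully open).
Only numpy, scipy, OpenCV 4.12 (cv2) and the standard library are available. Lean on these libraries where they do the work, as an engineer would, in place of code of your own. Each camera call takes 0.05 s, during which the arm holds its last target. There are 200 camera calls.

### The job

The ball bearing on the parts stand is needed on the gauge plate, but the piston and the drill chuck stand in front of it: first set both of them aside, upright, on the black rubber mat. Then take the bearing out from between the rails and lay it flat, centred, on the round pad of the gauge plate, and only after that put the piston and the chuck back upright on the stand, each where it stood at the start. Do not knock anything over, and leave the small bearing and the bolt on the bench alone.

Things in the scene. Friction and masses are not known exactly. Their poses are not given: they have to be found in the camera images.
- parts_stand: Parts stand fixed to the bench: aluminium plate 130 (x) by 140 (y) by 6 mm. Origin: centre of its underside, z up. Between two dark rails along its x (48 x 8 mm, tops 26 mm above the bench, centred at x +36, y +35.5 and -35.5 mm) lies the bearing, at about x +30, y 0, 5 mm from each rail: grip it along the stand's x, once its front (-x) is free.
- seat_left (a point): Centre of the flush dark disc (57 mm diameter) on the stand's plate, at stand x -21, y +30 mm, 6 mm above the bench. The piston or the chuck, drawn by lot, stands here at the start, up to 3 mm off; the two stand about 10 mm apart and 4 mm or more from the bearing.
- seat_right (a point): The same for the other disc, at stand x -21, y -30 mm; here stands the other of the two. Axes as the stand's.
- mat: The side area: a flat black rubber mat fixed to the bench, 120 (x) by 200 (y) mm, 4 mm thick. Origin: centre of its underside.
- pad (a point): Centre of the top face of the round grey pad (60 mm diameter, 2 mm high) in the middle of the gauge plate, a steel plate 110 x 110 x 10 mm fixed to the bench; the pad's top is 12 mm above the bench. z up.
- piston_mid (a point): Centre, half-way up, of the bright piston, an upright cylinder with ring grooves, 54 mm diameter, 52 mm high, standing on the stand. z is its own axis, up.
- chuck_mid (a point): Centre, half-way up, of the drill chuck, an upright steel body 68 mm high, greatest diameter 46 mm, tapering to the top. Its straight side, about 45 mm in diameter, reaches from 32 to 50 mm above its foot; above that it narrows to 23 mm. z is its own axis, up.
- bearing_mid (a point): Centre of the ball bearing to be fetched, a dark flat steel ring 52 mm in diameter and 15 mm thick, lying flat between the rails of the stand; grip it by its rim. z is its own axis, up.
- little_bearing_mid (a point): Centre of a small bearing (35 mm diameter, 11 mm thick) lying on the bench; to be left alone.
- bolt_mid (a point): Centre of a hexagon bolt (27 x 70 x 24 mm) lying on the bench; to be left alone.
Things that resemble listed ones, but are neither listed nor needed, are in the scene too. Leave any pink or red look-alike of the part that bears piston_mid alone.

How it is judged:
By the outcome, as a careful person would: the job done as asked, in the order asked, and still so for the second after the job is handed in, with the robot touching nothing.
It also fails if it takes over 128 s, if anything falls off the work surface, if the arm or the gripper's body presses on something with over 40 N, if the wrist force passes 120 N, or if a joint passes its speed limit or range.

## Working session

There is one attempt and no reset: what is moved stays moved. The work goes in short steps, Python scripts to look and compute and a tool call to move; the robot and the scene stay as the last step left them, time stands still between calls to the robot, and variables do not carry over. Pictures are saved under pics/ and viewed, about 12 in all and at most 16, crops included, and the job is handed in when it is done.

Besides the shell and the picture viewer there is one more tool, called after ">>>" by a JSON object that holds its "name" and its "arguments". move_arm: Moves the arm, as the interface text tells. Its arguments: {"type":"object","properties":{"moves":{"type":"array","items":{"type":"array"}},"squeeze":{"type":"number"}},"required":["moves"]}

```bash
ls; mkdir -p pics
python3 - <<'E'
from workcell import *
import cv2
o=get_obs();print(o)
for n in("scene","top"):
    i=camera_info(n);print(n,i)
    cv2.imwrite(f"pics/{n}1.png",cv2.cvtColor(camera(n),cv2.COLOR_RGB2BGR))
print(camera_info("wrist"))
E
```

```text
pics
{'clock': 0.0, 'joint_pos': array([ 1.15843514,  0.33285948, -0.06474472,  1.46095082,  0.02157526,
        1.34988798, -0.08848855]), 'joint_velocities': array([-0.00020435, -0.00075092, -0.00035883,  0.0002847 , -0.00120059,
       -0.00020165, -0.00068683]), 'tau': array([-1.66521486e-04, -6.25440288e+01,  4.87859524e-02, -3.91593039e+01,
        1.62003923e-02,  9.97280935e-03, -3.38727216e-05]), 'position': array([ 0.2373637 , -0.57776446,  0.23051924]), 'ee_rot': array([ 9.81063828e-01,  1.93683423e-01, -1.49928950e-04, -6.89542688e-04]), 'ft_force': array([-0.04449831, -0.80049275, -0.10120042]), 'torque': array([-0.02056759, -0.01415447,  0.03076749]), 'grip_width': 0.9970074508087402}
scene {'fx': 416.87384837650046, 'fy': 416.87384837650046, 'cx': 254.01566559964917, 'cy': 186.03034506912218, 'origin': array([0.16857886, 0.92148742, 1.06715121]), 'rotation': array([-0.18771475,  0.91411661, -0.3504389 ,  0.07966534])}
top {'fx': 442.50615367367254, 'fy': 442.50615367367254, 'cx': 257.8871127638289, 'cy': 194.11141934815592, 'origin': array([0.44019274, 0.10347909, 1.40836236]), 'rotation': array([ 0.71137664, -0.70176738,  0.02998299, -0.0238084 ])}
{'fx': 281.75861564540276, 'fy': 281.75861564540276, 'cx': 256.8899770946868, 'cy': 187.78749499426277, 'origin': array([ 0.30518817, -0.54909037,  0.37418243]), 'rotation': array([ 0.82196654, -0.55063321, -0.08176235,  0.12037021])}
```

Run:
```python
import cv2,numpy as np
for n in("scene","top"):
    a=cv2.imread(f"pics/{n}1.png");cv2.imwrite(f"pics/{n}1b.png",cv2.resize(a,(800,600),interpolation=cv2.INTER_CUBIC))
```

```text
(no output)
```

View pics/top1b.png

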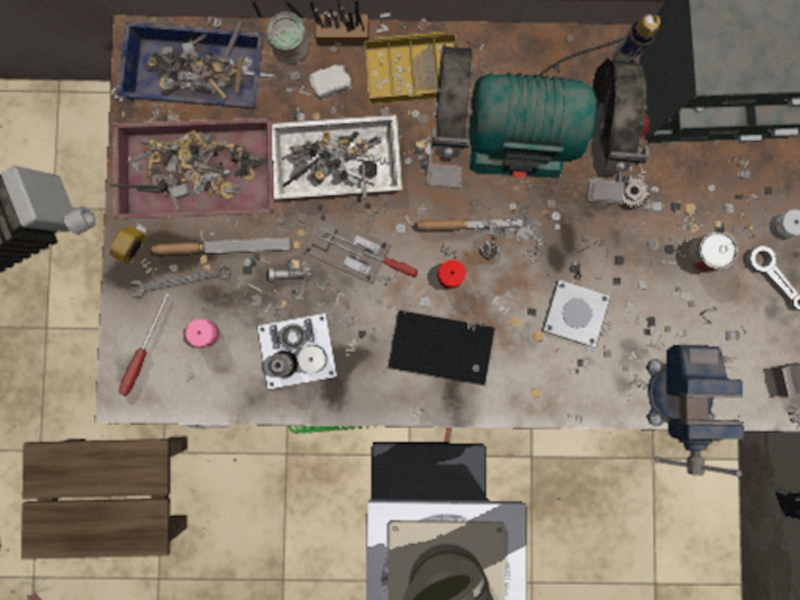

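View pics/scene1b.png

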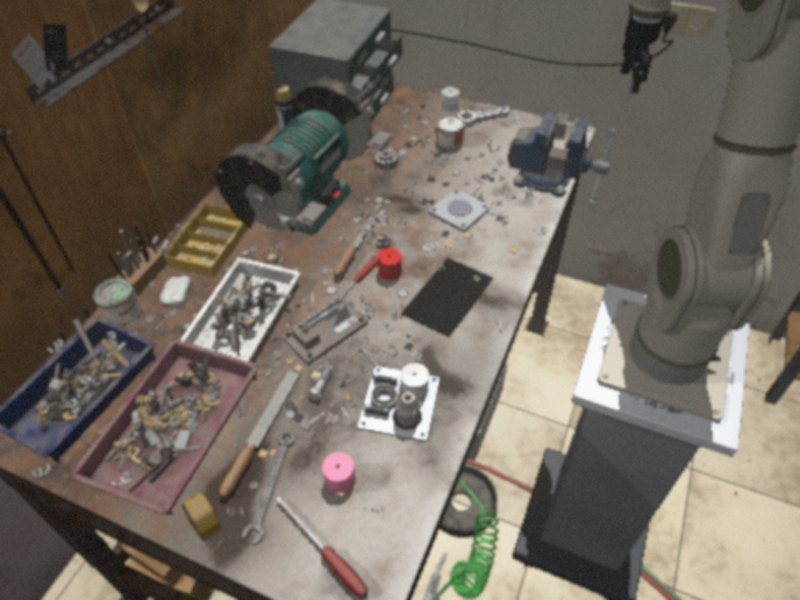

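Top view (800x600): the stand is at (297,351), with the chuck on its left seat (280,363), the white/bright piston on its right seat (312,358) and the bearing at (292,335). The mat is at (441,347) and the gauge plate at (577,313). The pink (201,333) and red (452,273) cylinders are look-alikes. The white can at (716,250) is not on the stand. The piston meant is the bright one on the stand.

```bash
cat > h.py <<'E'
from workcell import *
import cv2,numpy as np
from scipy.spatial.transform import Rotation as R
def unproj(i,uv,z):
    uv=np.atleast_2d(np.array(uv,float))
    d=np.c_[(uv[:,0]-i["cx"])/i["fx"],(uv[:,1]-i["cy"])/i["fy"],np.ones(len(uv))]
    d=R.from_quat(i["rotation"]).apply(d);o=np.array(i["origin"])
    return o+d*((z-o[2])/d[:,2])[:,None]
def proj(i,p):
    q=R.from_quat(i["rotation"]).inv().apply(np.atleast_2d(p)-i["origin"])
    return np.c_[i["fx"]*q[:,0]/q[:,2]+i["cx"],i["fy"]*q[:,1]/q[:,2]+i["cy"]]
def go(p,yaw=None):
    "remaining shift (units) and turn (deg) in tool axes to TCP p, tool x at yaw (deg), pointing down"
    o=get_obs();r=R.from_quat(o["ee_rot"])
    s=r.inv().apply(np.array(p)-o["position"])/.025
    x=r.as_matrix()[:,0];y0=np.degrees(np.arctan2(x[1],x[0]))
    yaw=y0 if yaw is None else yaw
    t=(r.inv()*R.from_euler("z",yaw,degrees=True)*R.from_quat([1,0,0,0])).as_rotvec(degrees=True)
    print("pos",o["position"].round(4),"yaw",y0.round(1),"t",round(o["clock"],2),"grip",round(o["grip_width"],3),"F",o["ft_force"].round(1))
    print("shift",s.round(2),"turn",t.round(1))
def save(n,fn,crop=None,k=1):
    a=cv2.cvtColor(camera(n),cv2.COLOR_RGB2BGR)
    if crop: x0,y0,x1,y1=crop;a=a[y0:y1,x0:x1]
    cv2.imwrite(fn,cv2.resize(a,None,fx=k,fy=k,interpolation=cv2.INTER_CUBIC))
E
python3 - <<'E'
from h import *
i=camera_info("top");a=cv2.imread("pics/top1.png")
f=lambda l,z:print(unproj(i,np.array(l)/1.5625,z).round(4)[:,:2].tolist())
f([(258,322),(329,313),(337,378),(268,389)],.006) # stand corners
f([(400,311),(494,326),(485,384),(389,367)],.004) # mat
f([(561,281),(609,292),(596,346),(544,333)],.01);f([(577,313)],.012)
f([(312,354)],.058);f([(280,361)],.074);f([(292,335)],.02);f([(290,273),(488,248)],.01)
s=cv2.resize(a[190:260,155:225],None,fx=8,fy=8,interpolation=cv2.INTER_CUBIC)
cv2.imwrite("pics/topstand.png",s)
E
```

```text
[[0.5051, 0.3851], [0.5253, 0.2418], [0.3943, 0.2229], [0.3705, 0.3611]]
[[0.5315, 0.0977], [0.5036, -0.0939], [0.3861, -0.0761], [0.4177, 0.1184]]
[[0.5969, -0.2295], [0.5758, -0.3273], [0.4657, -0.2999], [0.4905, -0.1945]]
[[0.5319, -0.2612]]
[[0.4418, 0.268]]
[[0.4276, 0.3271]]
[[0.4793, 0.3135]]
[[0.6054, 0.3223], [0.6626, -0.0803]]
```

View pics/topstand.png

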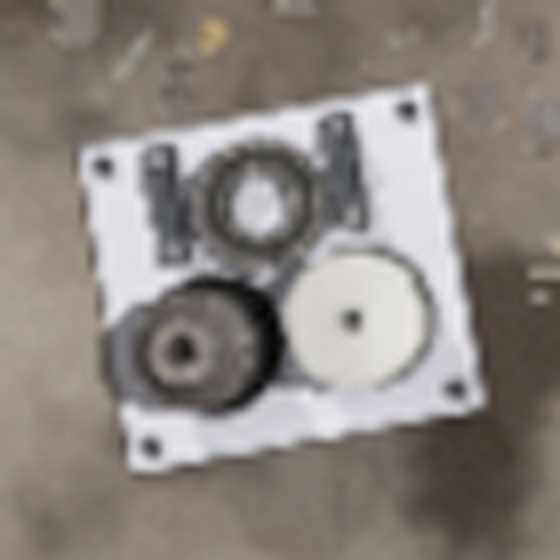

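The crop confirms it: chuck top at (182,348), piston top centre at (352,320), bearing at (258,203), stand corners at (80,150), (428,87), (485,408) and (132,470).

Run:
```python
from h import *
i=camera_info("top")
g=lambda l,z:unproj(i,(np.array(l)+.5)/8-.5+[155,190],z)[:,:2]
c=g([(80,150),(428,87),(485,408),(132,470)],.006);m=c.mean(0)
ex=(c[0]+c[1]-c[2]-c[3]);ex/=np.hypot(*ex);yaw=np.degrees(np.arctan2(ex[1],ex[0]))
ey=np.array([-ex[1],ex[0]])
print("sides",np.hypot(*(c[0]-c[1])),np.hypot(*(c[1]-c[2])),"ctr",m.round(4),"yaw",yaw)
for n,p,z in(("piston",(352,320),.058),("chuck",(182,348),.074),("bearing",(258,203),.021)):
    q=g([p],z)[0];print(n,q.round(4),"in stand",((q-m)@ex*1e3).round(1),((q-m)@ey*1e3).round(1))
```

```text
sides 0.13957159907533584 0.1287898129593784 ctr [0.4485 0.3059] yaw 11.067927057322668
piston [0.4327 0.2712] in stand -22.2 -31.0
chuck [0.4215 0.3326] in stand -21.4 31.4
bearing [0.4776 0.3135] in stand 30.0 2.0
```

>>> {"name": "move_arm", "arguments": {"moves": [[[0,0,0],[0,0,-8.4],1],[[0,0,0],[0,0,-8.4],1],[[0,0,0],[0,0,-8.4],1],[[0,0,0],[0,0,-8.4],1],[[1,0.1,0],[0,0,0],1]], "squeeze": 40}}

```text
clock: 0.72
position: [0.2518, -0.5596, 0.2305]
ee_rot: [0.883, 0.468, -0.0, -0.001]
ft_force: [-0.2, 0.3, -0.4]
grip_width: 0.998
```

>>> {"name": "move_arm", "arguments": {"moves": [[[1,0.1,0],[0,0,0],1],[[1,0.1,0],[0,0,0],1],[[1,0.1,0],[0,0,0],1],[[1,0.1,0],[0,0,0],1],[[1,0.1,0],[0,0,0],1]]}}

```text
clock: 1.35
position: [0.3343, -0.4614, 0.2309]
ee_rot: [0.883, 0.469, -0.0, -0.0]
ft_force: [1.0, -0.8, 0.4]
grip_width: 1.005
```

>>> {"name": "move_arm", "arguments": {"moves": [[[1,0,0],[0,0,0],1],[[1,0,0],[0,0,0],1],[[1,0,0],[0,0,0],1],[[1,0,0],[0,0,0],1],[[1,0,0],[0,0,0],1]]}}

```text
clock: 1.98
position: [0.4042, -0.3579, 0.231]
ee_rot: [0.883, 0.469, -0.0, -0.0]
ft_force: [0.5, -0.3, -0.0]
grip_width: 0.999
```

>>> {"name": "move_arm", "arguments": {"moves": [[[1,0,0],[0,0,0],1],[[1,0,0],[0,0,0],1],[[1,0,0],[0,0,0],1],[[0,0,0],[0,0,0],1]]}}

```text
clock: 2.48
position: [0.4469, -0.2947, 0.2311]
ee_rot: [0.882, 0.471, 0.0, -0.0]
ft_force: [-0.4, 0.2, -1.1]
grip_width: 1.001
```

```bash
python3 -c "
from h import *
go([.4327,.2712,.2],56);print(get_obs()['joint_pos'].round(2))"
```

```text
pos [ 0.4469 -0.2947  0.2311] yaw 56.1 t 2.48 grip 1.001 F [-0.4  0.2 -1.1]
shift [ 18.48 -13.09   1.26] turn [-0.  -0.   0.1]
[ 0.84  0.16 -0.38  1.68  0.06  1.31 -0.14]
```

>>> {"name": "move_arm", "arguments": {"moves": [[[0.97,-0.69,0],[0,0,0],1],[[0.97,-0.69,0],[0,0,0],1],[[0.97,-0.69,0],[0,0,0],1],[[0.97,-0.69,0],[0,0,0],1],[[0.97,-0.69,0],[0,0,0],1]]}}

```text
clock: 3.1
position: [0.4419, -0.1479, 0.2312]
ee_rot: [0.884, 0.468, -0.0, 0.0]
ft_force: [0.2, 0.2, -0.0]
grip_width: 1.001
```

>>> {"name": "move_arm", "arguments": {"moves": [[[0.97,-0.69,0],[0,0,0],1],[[0.97,-0.69,0],[0,0,0],1],[[0.97,-0.69,0],[0,0,0],1],[[0.97,-0.69,0],[0,0,0],1],[[0.97,-0.69,0],[0,0,0],1]]}}

```text
clock: 3.72
position: [0.4387, 0.0008, 0.2312]
ee_rot: [0.884, 0.468, -0.0, 0.0]
ft_force: [0.6, 1.1, -0.6]
grip_width: 1.004
```

>>> {"name": "move_arm", "arguments": {"moves": [[[0.97,-0.69,0],[0,0,0],1],[[0.97,-0.69,0],[0,0,0],1],[[0.97,-0.69,0],[0,0,0],1],[[0.97,-0.69,0],[0,0,0],1],[[0.97,-0.69,0],[0,0,0],1]]}}

```text
clock: 4.35
position: [0.4356, 0.1496, 0.2312]
ee_rot: [0.884, 0.468, -0.0, 0.0]
ft_force: [0.5, -0.3, 0.2]
grip_width: 1.001
```

```bash
python3 -c "
from h import *
go([.4327,.2712,.2],56);print(get_obs()['joint_pos'].round(2))
i=camera_info('wrist');print(i['origin'],R.from_quat(i['rotation']).as_matrix()[:,2],proj(i,[[.4327,.2712,.058],[.4215,.3326,.074],[.4776,.3135,.021]]))"
```

```text
pos [0.4356 0.1496 0.2312] yaw 55.9 t 4.35 grip 1.001 F [ 0.5 -0.3  0.2]
shift [ 3.96 -2.83  1.25] turn [ 0.   0.  -0.1]
[ 0.42  0.01 -0.84  1.84  0.01  1.3  -1.02]
[0.47672389 0.21118965 0.37478348] [-0.16198997 -0.23781362 -0.95770765] [[190.41235878  78.33311102]
 [137.48846914  26.86324229]
 [206.30292443  23.41317434]]
```

```bash
python3 -c "
from h import *
i=camera_info('wrist')
save('wrist','pics/w1.png',(80,0,300,165),3.6)
"
```

```text
(no output)
```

View pics/w1.png

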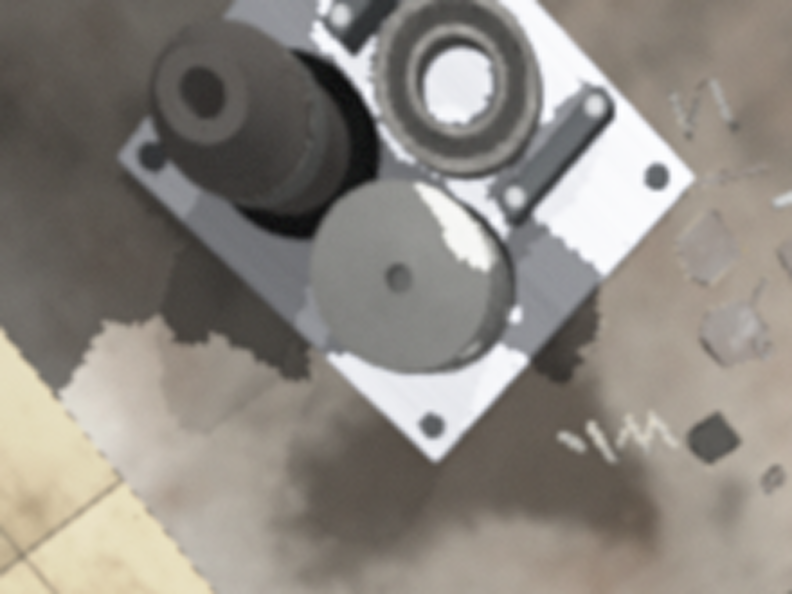

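Wrist crop: bright piston top centre at (398,277), chuck top hole at (203,90), bearing centre at (458,85), stand corners at (435,462), (692,178) and (120,157). This is the bright piston next to the chuck, on the stand.

```bash
python3 -c "
from h import *
i=camera_info('wrist')
g=lambda l,z:unproj(i,(np.array(l)+.5)/3.6-.5+[80,0],z)[:,:2]
print('pist',g([(398,277)],.058),'chuck',g([(203,90)],.074),'bear',g([(458,85)],.021))
c=g([(435,462),(692,178),(120,157)],.006);print(c,np.hypot(*(c[0]-c[1])),np.hypot(*(c[0]-c[2])),'ctr',(c[1]+c[2])/2,'yaw',np.degrees(np.arctan2(*(c[1]-c[0])[::-1])))
go([.432,.2725,.12],56)
"
```

```text
pist [[0.43244503 0.27711697]] chuck [[0.42017823 0.33930234]] bear [[0.47700178 0.31802007]]
[[0.39842689 0.23101748]
 [0.52494202 0.25719619]
 [0.37195464 0.36764445]] 0.12919521295098668 0.13916791579468335 ctr [0.44844833 0.31242032] yaw 11.690741840758122
pos [0.4349 0.1536 0.2314] yaw 56.1 t 4.4 grip 0.995 F [-1.2  3.3 -0.4]
shift [ 3.88 -2.75  4.46] turn [-0.  -0.1  0.1]
```

>>> {"name": "move_arm", "arguments": {"moves": [[[0.97,-0.68,0.8],[0,0,0],1],[[0.97,-0.68,0.8],[0,0,0],1],[[0.97,-0.68,0.8],[0,0,0],1],[[0.97,-0.68,0.8],[0,0,0],1],[[0,0,0],[0,0,0],1]]}}

```text
clock: 5.03
position: [0.4324, 0.2689, 0.1497]
ee_rot: [0.883, 0.47, -0.001, -0.001]
ft_force: [-0.9, -0.4, -0.3]
grip_width: 0.998
```

```bash
python3 -c "
from h import *
go([.433,.272,.02],56);print(get_obs()['joint_pos'].round(2))
"
```

```text
pos [0.4324 0.2689 0.1497] yaw 56.1 t 5.03 grip 0.998 F [-0.9 -0.4 -0.3]
shift [ 0.13 -0.04  5.19] turn [-0.1  0.1  0.1]
[ 0.18  0.26 -0.93  1.83  0.23  1.17 -1.41]
```

>>> {"name": "move_arm", "arguments": {"moves": [[[0.13,-0.04,1],[0,0,0],1],[[0,0,1],[0,0,0],1],[[0,0,1],[0,0,0],1],[[0,0,1],[0,0,0],1],[[0,0,0.7],[0,0,0],1]]}}

```text
clock: 5.65
position: [0.4351, 0.2697, 0.033]
ee_rot: [0.884, 0.468, -0.0, 0.0]
ft_force: [0.5, -0.4, 0.4]
grip_width: 1.005
```

>>> {"name": "move_arm", "arguments": {"moves": [[[0,0,0.53],[0,0,0],1],[[0,0,0],[0,0,0],1],[[0,0,0],[0,0,0],0.7],[[0,0,0],[0,0,0],0.6],[[0,0,0],[0,0,0],0.5]], "squeeze": 50}}

```text
clock: 6.28
position: [0.435, 0.2717, 0.0215]
ee_rot: [0.883, 0.469, 0.001, 0.0]
ft_force: [-1.0, -0.7, 5.4]
grip_width: 0.619
```

>>> {"name": "move_arm", "arguments": {"moves": [[[0,0,0],[0,0,0],0.4],[[0,0,0],[0,0,0],0.2],[[0,0,0],[0,0,0],0.2]]}}

```text
clock: 6.65
position: [0.435, 0.2717, 0.0215]
ee_rot: [0.883, 0.469, 0.001, 0.0]
ft_force: [-0.6, -0.6, 5.9]
grip_width: 0.622
```

```bash
python3 -c "
from h import *
go([.433,.272,.018],56)
"
```

```text
pos [0.435  0.2717 0.0215] yaw 55.9 t 6.65 grip 0.622 F [-0.6 -0.6  5.9]
shift [-0.03 -0.07  0.14] turn [ 0.1 -0.1 -0.1]
```

>>> {"name": "move_arm", "arguments": {"moves": [[[0,0,-0.5],[0,0,0],0.2],[[0,0,-0.9],[0,0,0],0.2],[[0,0,-1],[0,0,0],0.2],[[0,0,-0.6],[0,0,0],0.2],[[0,0,0],[0,0,0],0.2]]}}

```text
clock: 7.28
position: [0.435, 0.2716, 0.0966]
ee_rot: [0.883, 0.469, 0.001, 0.0]
ft_force: [0.4, 0.4, -1.9]
grip_width: 0.621
```

```bash
python3 -c "
from h import *
go([.4577,-.034,.0955],56)
save('scene','pics/s2.png',(200,180,330,300),5)
"
```

```text
pos [0.435  0.2716 0.0966] yaw 55.9 t 7.28 grip 0.621 F [ 0.4  0.4 -1.9]
shift [-9.62  7.6   0.04] turn [ 0.1 -0.1 -0.1]
```

View pics/s2.png

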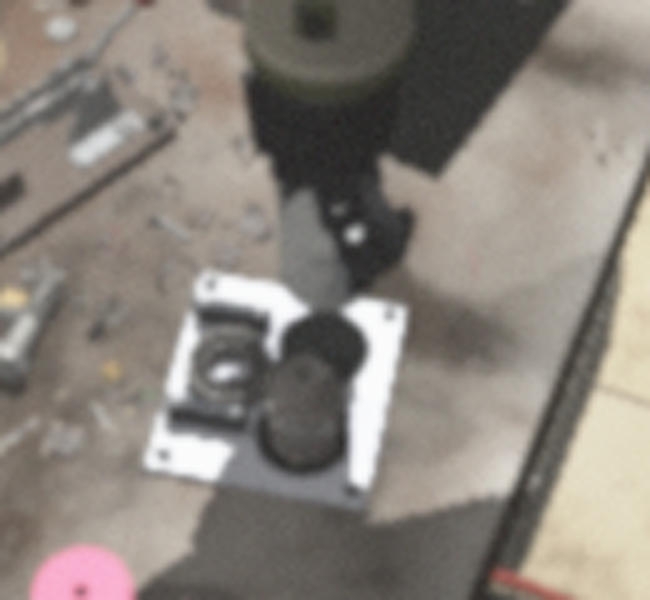

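The piston is lifted and held at about (315,245). Its seat disc at (325,345) is bare, and the chuck stands untouched. Next, carry it to the mat.

>>> {"name": "move_arm", "arguments": {"moves": [[[-0.8,0.63,0],[0,0,0],0.2],[[-0.96,0.76,0],[0,0,0],0.2],[[-0.96,0.76,0],[0,0,0],0.2],[[-0.96,0.76,0],[0,0,0],0.2],[[-0.96,0.76,0],[0,0,0],0.2]]}}

```text
clock: 7.95
position: [0.4448, 0.1226, 0.0946]
ee_rot: [0.883, 0.469, -0.001, -0.0]
ft_force: [0.9, -0.0, -1.0]
grip_width: 0.619
```

>>> {"name": "move_arm", "arguments": {"moves": [[[-0.96,0.76,0],[0,0,0],0.2],[[-0.96,0.76,0],[0,0,0],0.2],[[-0.96,0.76,0],[0,0,0],0.2],[[-0.96,0.76,0],[0,0,0],0.2],[[-0.96,0.76,0],[0,0,0],0.2]]}}

```text
clock: 8.57
position: [0.4562, -0.0298, 0.0946]
ee_rot: [0.883, 0.469, -0.001, -0.0]
ft_force: [0.2, -0.2, -2.6]
grip_width: 0.621
```

>>> {"name": "move_arm", "arguments": {"moves": [[[-0.18,0.13,0],[0,0,0],0.2],[[0,0,0.6],[0,0,0],0.2],[[0,0,0.8],[0,0,0],0.2],[[0,0,0.8],[0,0,0],0.2],[[0,0,0.2],[0,0,0],0.2]]}}

```text
clock: 9.2
position: [0.4557, -0.0328, 0.0336]
ee_rot: [0.883, 0.47, -0.001, -0.001]
ft_force: [-0.9, 0.5, -1.8]
grip_width: 0.623
```

```bash
python3 -c "
from h import *
go([.4577,-.034,.0200],56)
"
```

```text
pos [ 0.4557 -0.0328  0.0336] yaw 56.1 t 9.2 grip 0.623 F [-0.9  0.5 -1.8]
shift [0.01 0.1  0.54] turn [-0.2  0.   0.1]
```

>>> {"name": "move_arm", "arguments": {"moves": [[[0,0,0.25],[0,0,0],0.2],[[0,0,0.15],[0,0,0],0.2],[[0,0,0.05],[0,0,0],0.2],[[0,0,0],[0,0,0],0.2]]}}

```text
clock: 9.7
position: [0.4573, -0.0344, 0.0245]
ee_rot: [0.883, 0.469, 0.0, 0.0]
ft_force: [0.3, 0.3, -0.9]
grip_width: 0.623
```

>>> {"name": "move_arm", "arguments": {"moves": [[[0,0,0.1],[0,0,0],0.2],[[0,0,0.06],[0,0,0],0.2],[[0,0,0],[0,0,0],0.2]]}}

```text
clock: 10.07
position: [0.457, -0.0343, 0.0202]
ee_rot: [0.883, 0.469, -0.0, -0.0]
ft_force: [0.8, 0.0, -1.9]
grip_width: 0.616
```

>>> {"name": "move_arm", "arguments": {"moves": [[[0,0,0.04],[0,0,0],0.2],[[0,0,0],[0,0,0],0.2]]}}

```text
clock: 10.32
position: [0.4572, -0.0343, 0.0195]
ee_rot: [0.883, 0.469, -0.0, 0.0]
ft_force: [-2.4, -0.2, 3.8]
grip_width: 0.622
```

Contact at 0.0195, as expected. Release it and rise.

>>> {"name": "move_arm", "arguments": {"moves": [[[0,0,0],[0,0,0],0.75],[[0,0,0],[0,0,0],0.9],[[0,0,0],[0,0,0],1],[[0,0,0],[0,0,0],1],[[0,0,-0.6],[0,0,0],1]]}}

```text
clock: 10.95
position: [0.4563, -0.0341, 0.0342]
ee_rot: [0.883, 0.469, -0.001, -0.001]
ft_force: [-1.0, -0.1, 0.1]
grip_width: 0.999
```

>>> {"name": "move_arm", "arguments": {"moves": [[[0,0,-1],[0,0,0],1],[[0,0,-1],[0,0,0],1],[[0,0,-1],[0,0,0],1],[[0,0,-1],[0,0,0],1],[[0,0,-0.5],[0,0,0],1]]}}

```text
clock: 11.58
position: [0.4577, -0.0342, 0.1488]
ee_rot: [0.883, 0.469, 0.001, 0.001]
ft_force: [-0.7, -0.8, 0.0]
grip_width: 1.002
```

```bash
python3 -c "
from h import *
go([.4212,.334,.15],56)
"
```

```text
pos [ 0.4577 -0.0342  0.1488] yaw 55.9 t 11.57 grip 1.002 F [-0.7 -0.8  0. ]
shift [11.38 -9.46 -0.07] turn [ 0.1 -0.  -0.1]
```

>>> {"name": "move_arm", "arguments": {"moves": [[[0,0,0],[0,0,-10],1],[[0,0,0],[0,0,-10],1],[[0,0,0],[0,0,-10],1],[[0,0,0],[0,0,-10],1],[[0,0,0],[0,0,-10],1]]}}

```text
clock: 12.2
position: [0.4569, -0.0342, 0.1468]
ee_rot: [0.6, 0.8, -0.0, -0.0]
ft_force: [0.5, -0.2, -0.5]
grip_width: 0.996
```

>>> {"name": "move_arm", "arguments": {"moves": [[[0,0,0],[0,0,-10],1],[[0,0,0],[0,0,-10],1],[[0,0,0],[0,0,-10],1],[[0,0,0],[0,0,-10],1],[[0,0,0],[0,0,0],1]]}}

```text
clock: 12.82
position: [0.4569, -0.0343, 0.1468]
ee_rot: [0.293, 0.956, -0.0, -0.0]
ft_force: [0.1, 0.5, 0.1]
grip_width: 1.002
```

```bash
python3 -c "
from h import *
go([.4212,.334,.15],146);print(get_obs()['joint_pos'].round(2))
"
```

```text
pos [ 0.4569 -0.0343  0.1468] yaw 145.9 t 12.82 grip 1.002 F [0.1 0.5 0.1]
shift [ 9.45 11.39 -0.13] turn [-0.  -0.  -0.1]
[ 0.83  0.11 -0.88  1.95  0.09  1.12  0.89]
```

>>> {"name": "move_arm", "arguments": {"moves": [[[0.79,0.95,0],[0,0,0],1],[[0.79,0.95,0],[0,0,0],1],[[0.79,0.95,0],[0,0,0],1],[[0.79,0.95,0],[0,0,0],1],[[0.79,0.95,0],[0,0,0],1]]}}

```text
clock: 13.45
position: [0.4416, 0.1203, 0.1469]
ee_rot: [0.295, 0.955, -0.0, 0.0]
ft_force: [-0.2, 0.2, -0.4]
grip_width: 0.998
```

>>> {"name": "move_arm", "arguments": {"moves": [[[0.79,0.95,0],[0,0,0],1],[[0.79,0.95,0],[0,0,0],1],[[0.79,0.95,0],[0,0,0],1],[[0.79,0.95,0],[0,0,0],1],[[0.79,0.95,0],[0,0,0],1]]}}

```text
clock: 14.08
position: [0.4263, 0.2739, 0.1467]
ee_rot: [0.295, 0.955, -0.0, -0.0]
ft_force: [1.3, -0.6, -0.1]
grip_width: 1.001
```

>>> {"name": "move_arm", "arguments": {"moves": [[[0.79,0.95,0],[0,0,0],1],[[0.79,0.95,0],[0,0,0],1],[[0,0,0],[0,0,0],1],[[0,0,0],[0,0,0],1]]}}

```text
clock: 14.58
position: [0.4205, 0.3339, 0.1465]
ee_rot: [0.294, 0.956, -0.0, -0.0]
ft_force: [0.1, -0.5, -0.2]
grip_width: 0.998
```

```bash
python3 -c "
from h import *
go([.4212,.334,.028],146);print(get_obs()['joint_pos'].round(2))
i=camera_info('wrist');print(proj(i,[[.4212,.334,.074]]))
save('wrist','pics/w2.png')
"
```

```text
pos [0.4205 0.3339 0.1465] yaw 145.8 t 14.57 grip 0.998 F [ 0.1 -0.5 -0.2]
shift [-0.02  0.03  4.74] turn [-0.   0.  -0.2]
[ 0.12  0.38 -1.04  1.76  0.35  1.2  -0.05]
[[256.44062927 199.1068499 ]]
```

View pics/w2.png

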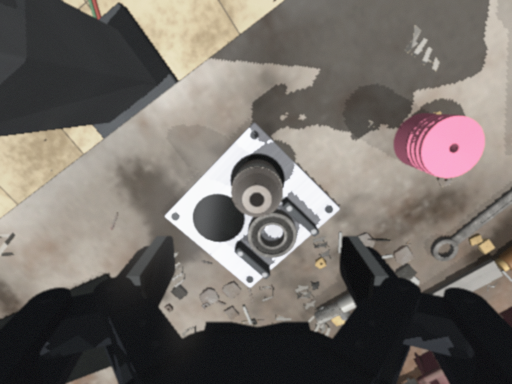

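Wrist view: chuck top at (258,199) against a predicted (256,199), so it is centred within about 1 mm. The free disc is at (217,217) and the bearing at (272,233). Descend.

>>> {"name": "move_arm", "arguments": {"moves": [[[0,0,1],[0,0,0],1],[[0,0,1],[0,0,0],1],[[0,0,1],[0,0,0],1],[[0,0,1],[0,0,0],1],[[0,0,0.6],[0,0,0],1]]}}

```text
clock: 15.25
position: [0.4207, 0.3331, 0.0307]
ee_rot: [0.294, 0.956, -0.001, -0.0]
ft_force: [-0.0, -0.4, 0.9]
grip_width: 0.998
```

>>> {"name": "move_arm", "arguments": {"moves": [[[0,0,0.3],[0,0,0],1],[[0,0,0],[0,0,0],1],[[0,0,0],[0,0,0],0.7],[[0,0,0],[0,0,0],0.6],[[0,0,0],[0,0,0],0.5]]}}

```text
clock: 15.88
position: [0.4206, 0.3345, 0.0249]
ee_rot: [0.293, 0.956, -0.0, 0.0]
ft_force: [-1.9, -2.0, 4.9]
grip_width: 0.506
```

>>> {"name": "move_arm", "arguments": {"moves": [[[0,0,0],[0,0,0],0.3],[[0,0,0],[0,0,0],0.1],[[0,0,0],[0,0,0],0.1]], "squeeze": 60}}

```text
clock: 16.25
position: [0.4206, 0.3345, 0.025]
ee_rot: [0.293, 0.956, -0.0, 0.0]
ft_force: [-2.2, -2.3, 7.3]
grip_width: 0.503
```

>>> {"name": "move_arm", "arguments": {"moves": [[[0,0,-0.5],[0,0,0],0.1],[[0,0,-0.9],[0,0,0],0.1],[[0,0,-1],[0,0,0],0.1],[[0,0,-0.8],[0,0,0],0.1],[[0,0,0],[0,0,0],0.1]]}}

```text
clock: 16.88
position: [0.4212, 0.3352, 0.1062]
ee_rot: [0.293, 0.956, 0.001, 0.001]
ft_force: [0.2, 0.3, -4.7]
grip_width: 0.503
```

```bash
python3 -c "
from h import *
go([.472,.060,.105],146)
"
```

```text
pos [0.4212 0.3352 0.1062] yaw 145.9 t 16.88 grip 0.503 F [ 0.2  0.3 -4.7]
shift [-7.85 -7.98  0.04] turn [ 0.2  0.1 -0.1]
```

>>> {"name": "move_arm", "arguments": {"moves": [[[-0.7,-0.7,0],[0,0,0],0.1],[[-0.9,-0.92,0],[0,0,0],0.1],[[-0.9,-0.92,0],[0,0,0],0.1],[[-0.9,-0.92,0],[0,0,0],0.1],[[-0.9,-0.92,0],[0,0,0],0.1]]}}

```text
clock: 17.5
position: [0.4477, 0.1823, 0.1036]
ee_rot: [0.293, 0.956, -0.0, -0.0]
ft_force: [0.3, 0.4, -3.7]
grip_width: 0.5
```

>>> {"name": "move_arm", "arguments": {"moves": [[[-0.9,-0.92,0],[0,0,0],0.1],[[-0.9,-0.92,0],[0,0,0],0.1],[[-0.9,-0.92,0],[0,0,0],0.1],[[-0.85,-0.84,0],[0,0,0],0.1],[[0,0,0.5],[0,0,0],0.1]]}}

```text
clock: 18.12
position: [0.4718, 0.0566, 0.0914]
ee_rot: [0.295, 0.955, -0.001, 0.0]
ft_force: [-0.9, 0.2, -4.6]
grip_width: 0.504
```

>>> {"name": "move_arm", "arguments": {"moves": [[[0,0,0.9],[0,0,0],0.1],[[0,0,0.9],[0,0,0],0.1],[[0,0,0.6],[0,0,0],0.1],[[0,0,0],[0,0,0],0.1]]}}

```text
clock: 18.62
position: [0.4702, 0.0599, 0.0307]
ee_rot: [0.292, 0.956, -0.0, -0.001]
ft_force: [-0.7, 0.8, -3.5]
grip_width: 0.501
```

>>> {"name": "move_arm", "arguments": {"moves": [[[0,0,0.18],[0,0,0],0.1],[[0,0,0.06],[0,0,0],0.1],[[0,0,0],[0,0,0],0.1]]}}

```text
clock: 19.0
position: [0.4715, 0.0593, 0.0261]
ee_rot: [0.293, 0.956, 0.0, 0.0]
ft_force: [-1.0, 0.4, -4.7]
grip_width: 0.498
```

>>> {"name": "move_arm", "arguments": {"moves": [[[0,0,0.06],[0,0,0],0.1],[[0,0,0],[0,0,0],0.1]]}}

```text
clock: 19.25
position: [0.4712, 0.0593, 0.0243]
ee_rot: [0.293, 0.956, -0.0, 0.0]
ft_force: [0.6, -0.1, -3.3]
grip_width: 0.503
```

>>> {"name": "move_arm", "arguments": {"moves": [[[0,0,0.06],[0,0,0],0.1],[[0,0,0],[0,0,0],0.1],[[0,0,0],[0,0,0],0.1]]}}

```text
clock: 19.62
position: [0.4714, 0.0593, 0.023]
ee_rot: [0.293, 0.956, -0.0, 0.0]
ft_force: [-1.5, -1.1, 0.6]
grip_width: 0.499
```

>>> {"name": "move_arm", "arguments": {"moves": [[[0,0,0],[0,0,0],0.65],[[0,0,0],[0,0,0],0.85],[[0,0,0],[0,0,0],1],[[0,0,0],[0,0,0],1],[[0,0,-0.6],[0,0,0],1]]}}

```text
clock: 20.25
position: [0.4705, 0.0594, 0.0377]
ee_rot: [0.293, 0.956, -0.0, -0.001]
ft_force: [0.6, -0.1, -0.4]
grip_width: 1.0
```

>>> {"name": "move_arm", "arguments": {"moves": [[[0,0,-1],[0,0,0],1],[[0,0,-1],[0,0,0],1],[[0,0,-1],[0,0,0],1],[[0,0,-1],[0,0,0],1],[[0,0,-0.7],[0,0,0],1]]}}

```text
clock: 20.88
position: [0.4715, 0.0596, 0.1571]
ee_rot: [0.293, 0.956, 0.0, 0.001]
ft_force: [0.3, 0.1, -0.8]
grip_width: 1.0
```

>>> {"name": "move_arm", "arguments": {"moves": [[[0,0,0],[0,0,9],1],[[0,0,0],[0,0,9],1],[[0,0,0],[0,0,9],1],[[0,0,0],[0,0,9],1],[[0,0,0],[0,0,9],1]]}}

```text
clock: 21.5
position: [0.4711, 0.0595, 0.1557]
ee_rot: [0.638, 0.77, -0.0, 0.0]
ft_force: [-0.9, 0.8, -0.9]
grip_width: 0.997
```

```bash
python3 -c "
from h import *
go([.4777,.3138,.15],101.3)
"
```

```text
pos [0.4711 0.0595 0.1557] yaw 100.7 t 21.5 grip 0.997 F [-0.9  0.8 -0.9]
shift [9.95 2.14 0.23] turn [-0.   0.  -0.6]
```

>>> {"name": "move_arm", "arguments": {"moves": [[[0.9,0.2,0],[0,0,0],1],[[1,0.22,0],[0,0,0],1],[[1,0.22,0],[0,0,0],1],[[1,0.22,0],[0,0,0],1],[[1,0.22,0],[0,0,0],1]]}}

```text
clock: 22.12
position: [0.4744, 0.1855, 0.1557]
ee_rot: [0.637, 0.771, -0.0, 0.0]
ft_force: [0.0, 0.4, -0.4]
grip_width: 0.999
```

>>> {"name": "move_arm", "arguments": {"moves": [[[1,0.22,0],[0,0,0],1],[[1,0.22,0],[0,0,0],1],[[1,0.22,0],[0,0,0],1],[[1,0.22,0],[0,0,0],1],[[1,0.2,0],[0,0,0],1]]}}

```text
clock: 22.75
position: [0.4773, 0.3133, 0.1556]
ee_rot: [0.637, 0.771, -0.0, -0.0]
ft_force: [0.1, -0.0, 0.2]
grip_width: 1.003
```

>>> {"name": "move_arm", "arguments": {"moves": [[[0,0,0],[0,0,0],1],[[0,0,0],[0,0,0],1]]}}

```text
clock: 23.0
position: [0.4774, 0.3119, 0.1553]
ee_rot: [0.637, 0.771, -0.0, 0.0]
ft_force: [0.1, -0.3, 0.0]
grip_width: 0.996
```

```bash
python3 -c "
from h import *
go([.4777,.3138,.008],101.3);print(get_obs()['joint_pos'].round(2))
i=camera_info('wrist');p=proj(i,[[.4777,.3138,.021]])[0];print(p)
save('wrist','pics/w3.png',(int(p[0])-80,int(p[1])-60,int(p[0])+80,int(p[1])+60),5)
save('top','pics/t3.png',(150,190,350,270),4)
"
```

```text
pos [0.4774 0.3119 0.1553] yaw 100.9 t 23.0 grip 0.996 F [ 0.1 -0.3  0. ]
shift [0.08 0.03 5.89] turn [-0.   0.  -0.4]
[ 0.12  0.43 -0.97  1.67  0.38  1.24 -0.74]
[257.48201357 177.56456485]
```

View pics/w3.png

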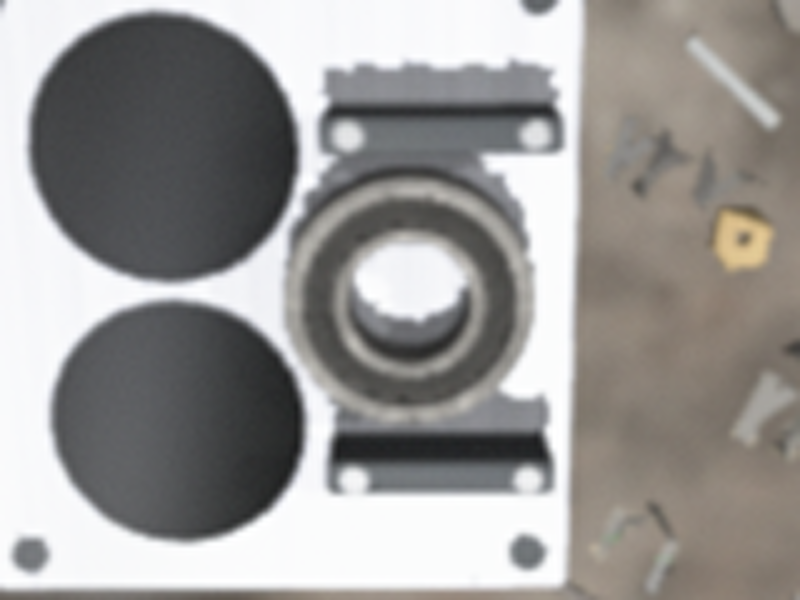

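View pics/t3.png

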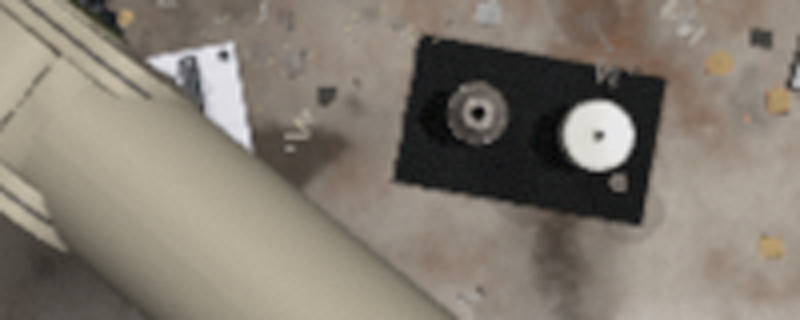

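Top view: the chuck (478,113) and the piston (598,135) stand upright on the mat. Wrist crop: bearing at (409,302), within 1 mm of the estimate, with both seat discs clear at (164,146) and (180,420). Descend onto the bearing.

```bash
python3 -c "
from h import *
i=camera_info('wrist')
g=lambda l,z:unproj(i,(np.array(l)+.5)/5-.5+[177,117],z)[:,:2].round(4)
print(g([(164,146),(180,420)],.006),g([(409,302)],.021))
"
```

```text
[[0.4233 0.3335]
 [0.4352 0.2745]] [[0.4788 0.3141]]
```

>>> {"name": "move_arm", "arguments": {"moves": [[[0.06,0.03,1],[0,0,0],1],[[0,0,1],[0,0,0],1],[[0,0,1],[0,0,0],1],[[0,0,1],[0,0,0],1],[[0,0,1],[0,0,0],1]]}}

```text
clock: 23.72
position: [0.4782, 0.3131, 0.0296]
ee_rot: [0.637, 0.771, -0.0, 0.0]
ft_force: [0.3, -0.1, 0.6]
grip_width: 0.999
```

>>> {"name": "move_arm", "arguments": {"moves": [[[0,0,0.5],[0,0,0],1],[[0,0,0.2],[0,0,0],1],[[0,0,0],[0,0,0],1]]}}

```text
clock: 24.1
position: [0.4781, 0.3142, 0.0132]
ee_rot: [0.637, 0.771, 0.0, 0.0]
ft_force: [-0.1, 0.3, 0.1]
grip_width: 1.004
```

>>> {"name": "move_arm", "arguments": {"moves": [[[0,0,0.16],[0,0,0],1],[[0,0,0],[0,0,0],0.8],[[0,0,0],[0,0,0],0.65],[[0,0,0],[0,0,0],0.55],[[0,0,0],[0,0,0],0.4]]}}

```text
clock: 24.72
position: [0.4779, 0.3144, 0.0096]
ee_rot: [0.637, 0.771, 0.0, 0.0]
ft_force: [-1.8, -2.2, 7.8]
grip_width: 0.578
```

>>> {"name": "move_arm", "arguments": {"moves": [[[0,0,0],[0,0,0],0.2],[[0,0,0],[0,0,0],0.2]]}}

```text
clock: 24.98
position: [0.4779, 0.3144, 0.0096]
ee_rot: [0.637, 0.771, 0.0, 0.0]
ft_force: [-2.1, -1.8, 8.8]
grip_width: 0.579
```

>>> {"name": "move_arm", "arguments": {"moves": [[[0,0,-0.3],[0,0,0],0.2],[[0,0,-0.6],[0,0,0],0.2],[[0,0,-0.9],[0,0,0],0.2],[[0,0,-1],[0,0,0],0.2],[[0,0,-0.5],[0,0,0],0.2]]}}

```text
clock: 25.6
position: [0.4784, 0.3149, 0.0938]
ee_rot: [0.636, 0.771, 0.001, 0.001]
ft_force: [0.4, -0.2, -1.7]
grip_width: 0.579
```

```bash
python3 -c "
from h import *
go([.5319,-.2612,.095],101)
save('scene','pics/s4.png',(190,180,330,300),5.5)
save('wrist','pics/w4.png',(157,117,357,267),4)
"
```

```text
pos [0.4784 0.3149 0.0938] yaw 100.9 t 25.6 grip 0.579 F [ 0.4 -0.2 -1.7]
shift [-23.03  -2.27  -0.07] turn [ 0.2 -0.  -0.1]
```

View pics/s4.png

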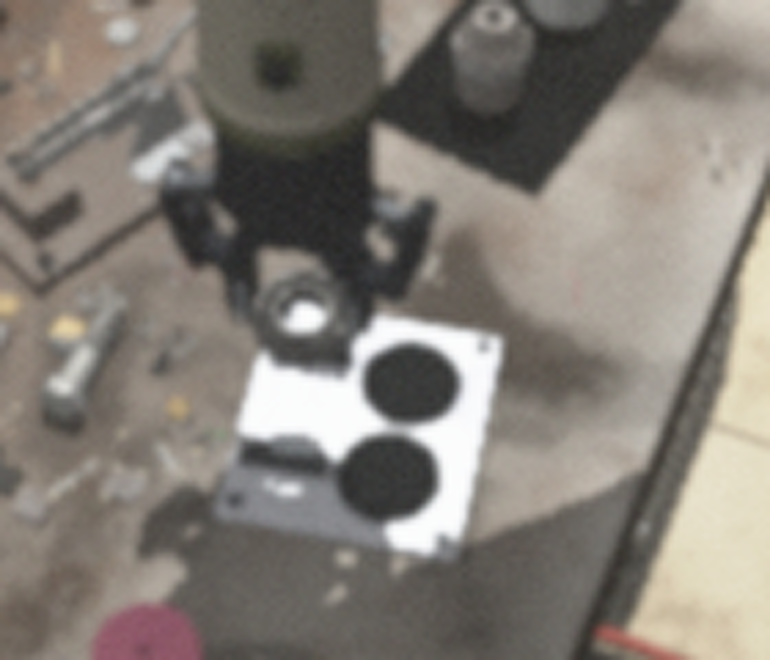

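The bearing is held level at (305,315), and the rails and both discs are clear. Raise it over the mat items and carry it to the gauge plate.

>>> {"name": "move_arm", "arguments": {"moves": [[[-0.4,0,-0.6],[0,0,0],0.2],[[-1,-0.1,-0.6],[0,0,0],0.2],[[-1,-0.1,-0.6],[0,0,0],0.2],[[-1,-0.1,-0.5],[0,0,0],0.2],[[-1,-0.1,0],[0,0,0],0.2]]}}

```text
clock: 26.32
position: [0.4892, 0.203, 0.1498]
ee_rot: [0.637, 0.771, 0.0, 0.0]
ft_force: [0.4, 0.3, -2.4]
grip_width: 0.577
```

>>> {"name": "move_arm", "arguments": {"moves": [[[-1,-0.1,0],[0,0,0],0.2],[[-1,-0.1,0],[0,0,0],0.2],[[-1,-0.1,0],[0,0,0],0.2],[[-1,-0.1,0],[0,0,0],0.2],[[-1,-0.1,0],[0,0,0],0.2]]}}

```text
clock: 26.95
position: [0.4999, 0.0777, 0.1489]
ee_rot: [0.637, 0.771, -0.0, -0.0]
ft_force: [-0.1, -0.2, -1.2]
grip_width: 0.578
```

>>> {"name": "move_arm", "arguments": {"moves": [[[-1,-0.1,0],[0,0,0],0.2],[[-1,-0.1,0],[0,0,0],0.2],[[-1,-0.1,0],[0,0,0],0.2],[[-1,-0.1,0],[0,0,0],0.2],[[-1,-0.1,0],[0,0,0],0.2]]}}

```text
clock: 27.58
position: [0.5112, -0.0473, 0.1489]
ee_rot: [0.637, 0.771, -0.0, -0.0]
ft_force: [0.3, -0.5, -2.2]
grip_width: 0.574
```

>>> {"name": "move_arm", "arguments": {"moves": [[[-1,-0.1,0],[0,0,0],0.2],[[-1,-0.1,0],[0,0,0],0.2],[[-1,-0.1,0],[0,0,0],0.2],[[-1,-0.1,0],[0,0,0],0.2],[[-0.5,-0.1,0],[0,0,0],0.2]]}}

```text
clock: 28.2
position: [0.5201, -0.1605, 0.1487]
ee_rot: [0.637, 0.771, -0.0, -0.0]
ft_force: [0.9, 0.6, -2.0]
grip_width: 0.581
```

>>> {"name": "move_arm", "arguments": {"moves": [[[0,0,0],[0,0,0],0.2],[[0,0,0],[0,0,0],0.2]]}}

```text
clock: 28.45
position: [0.5207, -0.1575, 0.1489]
ee_rot: [0.636, 0.772, 0.0, -0.0]
ft_force: [-0.5, 0.7, -1.3]
grip_width: 0.576
```

```bash
python3 -c "
from h import *
go([.5319,-.2612,.095],101)
i=camera_info('wrist');print(proj(i,[[.5319,-.2612,.012]]))
save('wrist','pics/w5.png',None,1.5)
"
```

```text
pos [ 0.5207 -0.1575  0.1489] yaw 101.0 t 28.45 grip 0.576 F [-0.5  0.7 -1.3]
shift [-4.16 -0.35  2.15] turn [ 0. -0.  0.]
[[249.02745006 267.32206947]]
```

View pics/w5.png

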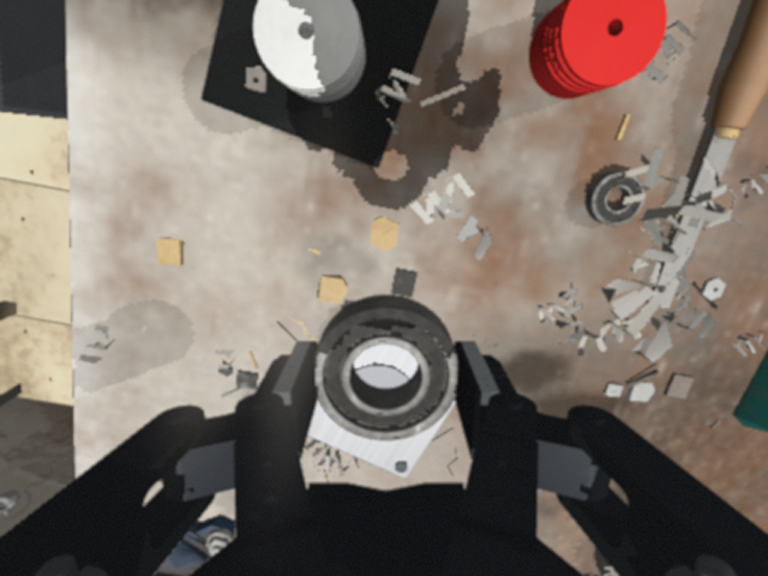

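Wrist view: the bearing is held at (386,374) and hides the pad. The red look-alike (612,30) and the small bearing (615,195) are well away. I'll measure the pad from the starting top and scene pictures.

```bash
python3 -c "
from h import *
i=camera_info('wrist');b=unproj(i,[((386.5)/1.5-.5,(374.5)/1.5-.5)],.1489+.0114);print('bearing',b.round(4))
a=cv2.imread('pics/top1.png')[175:225,345:395];s=cv2.imread('pics/scene1.png')[115:150,270:315]
f=lambda m:cv2.resize(m,None,fx=8,fy=8,interpolation=cv2.INTER_CUBIC)
a,s=f(a),f(s);c=np.zeros((400,800,3),np.uint8);c[:400,:400]=a;c[:280,420:780]=s;cv2.imwrite('pics/pad.png',c)
"
```

```text
bearing [[ 0.521  -0.1564  0.1603]]
```

View pics/pad.png

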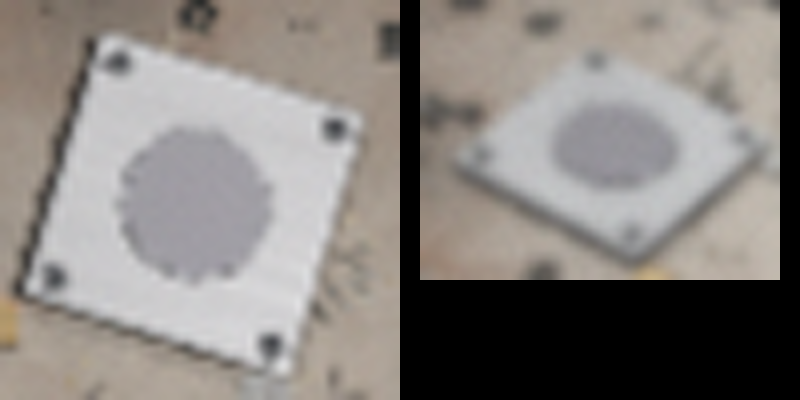

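Pad in the crops: top (195,203.5), scene (195,145). The mean of the plate's screw holes agrees in both.

```bash
python3 -c "
from h import *
t,s=camera_info('top'),camera_info('scene')
g=lambda i,p,o,z:unproj(i,[(np.array(p)+.5)/8-.5+o],z)[0].round(4)
print(g(t,(195,203.5),[345,175],.012),g(s,(194.5,145),[270,115],.012))
h=np.array([g(t,p,[345,175],.01)[:2] for p in[(118,62),(335,128),(271,345),(54,277)]]);print(h.mean(0))
# cross-check of the same camera on the bearing's old spot / discs: scene stand view
print(g(t,(258+0,203),[155,190],.021))
go([.5319,-.2612,.095],101)
"
```

```text
[ 0.5329 -0.2602  0.012 ] [ 0.5319 -0.2608  0.012 ]
[ 0.53335 -0.2605 ]
[0.4776 0.3135 0.021 ]
pos [ 0.5207 -0.1575  0.1489] yaw 101.0 t 28.5 grip 0.576 F [ 0.1 -0.1 -1.1]
shift [-4.16 -0.36  2.16] turn [ 0. -0.  0.]
```

>>> {"name": "move_arm", "arguments": {"moves": [[[-0.7,-0.05,0],[0,0,0],0.2],[[-1,-0.1,0],[0,0,0],0.2],[[-1,-0.1,0],[0,0,0],0.2],[[-1,-0.1,0.3],[0,0,0],0.2],[[-0.48,0,0.7],[0,0,0],0.2]]}}

```text
clock: 29.12
position: [0.532, -0.2658, 0.123]
ee_rot: [0.638, 0.77, -0.0, 0.0]
ft_force: [-0.0, -0.2, -1.4]
grip_width: 0.574
```

>>> {"name": "move_arm", "arguments": {"moves": [[[0,0,1],[0,0,0],0.2],[[0,0,1],[0,0,0],0.2],[[0,0,0.9],[0,0,0],0.2],[[0,0,0.5],[0,0,0],0.2],[[0,0,0],[0,0,0],0.2]]}}

```text
clock: 29.75
position: [0.5314, -0.2625, 0.0376]
ee_rot: [0.636, 0.771, -0.0, -0.001]
ft_force: [0.4, -1.5, -0.3]
grip_width: 0.578
```

```bash
python3 -c "
from h import *
go([.5322,-.2616,.0156],101)
i=camera_info('wrist');o=get_obs()['position'];print(proj(i,[[*(o[:2]+[.0003,.0011]),o[2]+.0114],[.5325,-.2605,.012]]))
save('wrist','pics/w6.png',(156,150,356,300),4)
"
```

```text
pos [ 0.5314 -0.2625  0.0376] yaw 101.0 t 29.75 grip 0.578 F [ 0.4 -1.5 -0.3]
shift [0.03 0.04 0.88] turn [-0.1 -0.1 -0. ]
[[257.34906136 249.18501972]
 [258.83357829 219.95855985]]
```

View pics/w6.png

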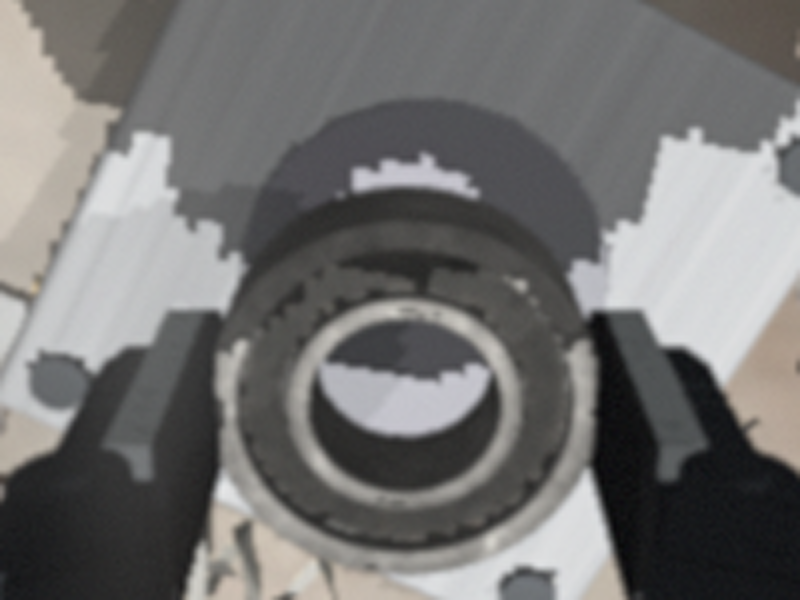

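Bearing held level, ring centre at about (407,395). The pad's far arc peaks at (425,98), with its sides at about (245,230) and (606,230). Compare this with the predicted pad circle.

```bash
python3 -c "
from h import *
i=camera_info('wrist');th=np.linspace(0,6.283,361)
a=(proj(i,np.c_[.5325+.03*np.cos(th),-.2605+.03*np.sin(th),0*th+.012])-[156,150]+.5)*4-.5
k=a[:,1].argmin();print('top',a[k],'at y230:',a[np.abs(a[:,1]-230)<4][:,0])
g=lambda p,z:unproj(i,[(np.array(p)+.5)/4-.5+[156,150]],z)[0]
print('far edge pt meas',g((425,98),.012),'L/R',g((247,230),.012),g((605,230),.012))
print('bearing',g((407,394),.0376+.0114),'TCP',get_obs()['position'])
"
```

```text
top [409.26406221  97.65151706] at y230: [589.14793476 588.42283871 230.8219587  230.0378245  229.31015321]
far edge pt meas [ 0.5291889  -0.23063961  0.012     ] L/R [ 0.50532268 -0.25754285  0.012     ] [ 0.56189323 -0.24655502  0.012     ]
bearing [ 0.53234349 -0.26163386  0.049     ] TCP [ 0.5320584  -0.26275196  0.03867836]
```

>>> {"name": "move_arm", "arguments": {"moves": [[[0,0.1,0.4],[0,0,0],0.2],[[0,0,0.25],[0,0,0],0.2],[[0,0,0],[0,0,0],0.2],[[0,0,0],[0,0,0],0.2]]}}

```text
clock: 30.3
position: [0.5345, -0.2626, 0.0228]
ee_rot: [0.637, 0.771, 0.0, 0.0]
ft_force: [-0.3, 0.7, -0.8]
grip_width: 0.575
```

```bash
python3 -c "
from h import *
go([.5345,-.2612,.0156],101)
save('wrist','pics/w7.png',(156,150,356,300),4)
"
```

```text
pos [ 0.5345 -0.2626  0.0228] yaw 100.9 t 30.3 grip 0.575 F [-0.3  0.7 -0.8]
shift [0.05 0.01 0.29] turn [ 0.   0.  -0.1]
```

View pics/w7.png

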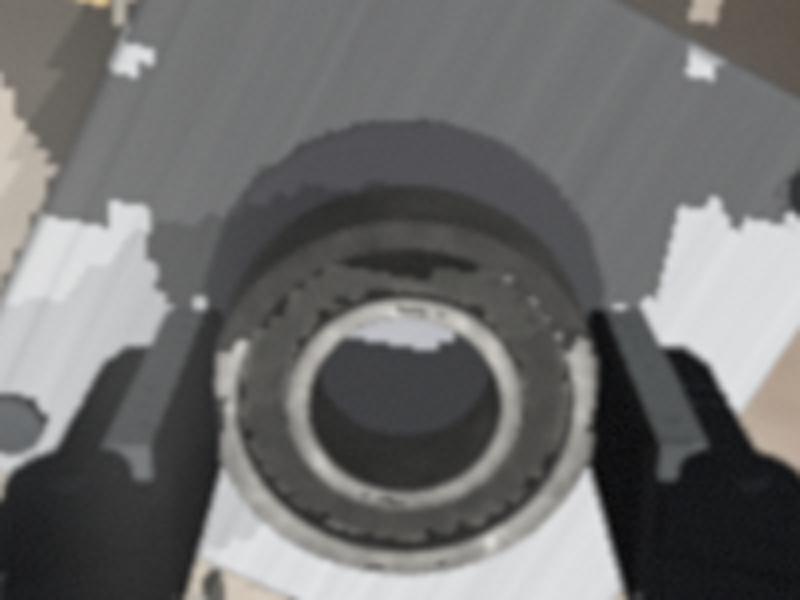

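The pad arc is now symmetric about the bearing: pad sides at 212 and 600 (mid 406), bearing centre x at 408, far edge at (408,120). Check the along-view axis.

```bash
python3 -c "
from h import *
i=camera_info('wrist')
g=lambda p,z:unproj(i,[(np.array(p)+.5)/4-.5+[156,150]],z)[0].round(4)
print('far',g((408,120),.012),'LR',g((212,265),.012),g((600,265),.012))
z=get_obs()['position'][2];print('bearing c',g((407,394),z+.0114),'far rim top',g((407,214),z+.0114),'near',g((407,573),z+.0114), 'far rim bottom',g((407,184),z-.0036))
go([.5345,-.2612,.0156],101)
"
```

```text
far [ 0.529  -0.2303  0.012 ] LR [ 0.5049 -0.2575  0.012 ] [ 0.561  -0.2466  0.012 ]
bearing c [ 0.5348 -0.2609  0.0343] far rim top [ 0.53   -0.2363  0.0343] near [ 0.54   -0.2879  0.0343] far rim bottom [ 0.5302 -0.2373  0.0193]
pos [ 0.5346 -0.2626  0.0229] yaw 100.9 t 30.35 grip 0.577 F [ 0.5  0.4 -1.1]
shift [0.06 0.01 0.29] turn [ 0.   0.  -0.1]
```

>>> {"name": "move_arm", "arguments": {"moves": [[[0.05,0,0.1],[0,0,0],0.2],[[0,0,0.1],[0,0,0],0.2],[[0,0,0],[0,0,0],0.2]]}}

```text
clock: 30.72
position: [0.534, -0.2612, 0.0173]
ee_rot: [0.637, 0.771, -0.0, -0.0]
ft_force: [0.3, 0.2, -1.1]
grip_width: 0.577
```

>>> {"name": "move_arm", "arguments": {"moves": [[[0,0,0.06],[0,0,0],0.2],[[0,0,0],[0,0,0],0.2]]}}

```text
clock: 30.98
position: [0.5342, -0.2613, 0.016]
ee_rot: [0.637, 0.771, -0.0, -0.0]
ft_force: [0.0, -0.1, -1.2]
grip_width: 0.576
```

>>> {"name": "move_arm", "arguments": {"moves": [[[0,0,0.04],[0,0,0],0.2],[[0,0,0],[0,0,0],0.2]]}}

```text
clock: 31.22
position: [0.5343, -0.2613, 0.0157]
ee_rot: [0.637, 0.771, -0.0, 0.0]
ft_force: [-2.5, 0.6, 5.5]
grip_width: 0.574
```

>>> {"name": "move_arm", "arguments": {"moves": [[[0,0,0],[0,0,0],0.68],[[0,0,0],[0,0,0],0.85],[[0,0,0],[0,0,0],1],[[0,0,0],[0,0,0],1],[[0,0,-0.6],[0,0,0],1]]}}

```text
clock: 31.85
position: [0.5334, -0.2609, 0.0297]
ee_rot: [0.636, 0.771, -0.0, -0.001]
ft_force: [0.5, -0.2, 0.9]
grip_width: 0.998
```

>>> {"name": "move_arm", "arguments": {"moves": [[[0,0,-1],[0,0,0],1],[[0,0,-1],[0,0,0],1],[[0,0,-1],[0,0,0],1],[[0,0,-1],[0,0,0],1],[[0,0,-0.6],[0,0,0],1]]}}

```text
clock: 32.48
position: [0.5348, -0.2613, 0.1473]
ee_rot: [0.636, 0.771, 0.0, 0.001]
ft_force: [0.2, -0.1, -0.1]
grip_width: 1.001
```

>>> {"name": "move_arm", "arguments": {"moves": [[[0,0,0],[0,0,-9],1],[[0,0,0],[0,0,-9],1],[[0,0,0],[0,0,-9],1],[[0,0,0],[0,0,-9],1],[[0,0,0],[0,0,-9],1]]}}

```text
clock: 33.1
position: [0.5341, -0.2612, 0.1453]
ee_rot: [0.29, 0.957, -0.0, -0.0]
ft_force: [0.4, -0.5, -0.3]
grip_width: 1.001
```

```bash
python3 -c "
from h import *
go([.4714,.0593,.15],146);print(get_obs()['joint_pos'].round(2))
i=camera_info('wrist');p=proj(i,[[.5347,-.2604,.027]])[0].astype(int);print(p)
save('wrist','pics/w8.png',(p[0]-80,p[1]-60,p[0]+80,p[1]+60),5)
"
```

```text
pos [ 0.5341 -0.2612  0.1453] yaw 146.2 t 33.1 grip 1.001 F [ 0.4 -0.5 -0.3]
shift [ 9.21  9.27 -0.19] turn [-0.  -0.   0.2]
[ 1.08  0.48 -0.9   1.62  0.39  1.24  1.08]
[257 183]
```

View pics/w8.png

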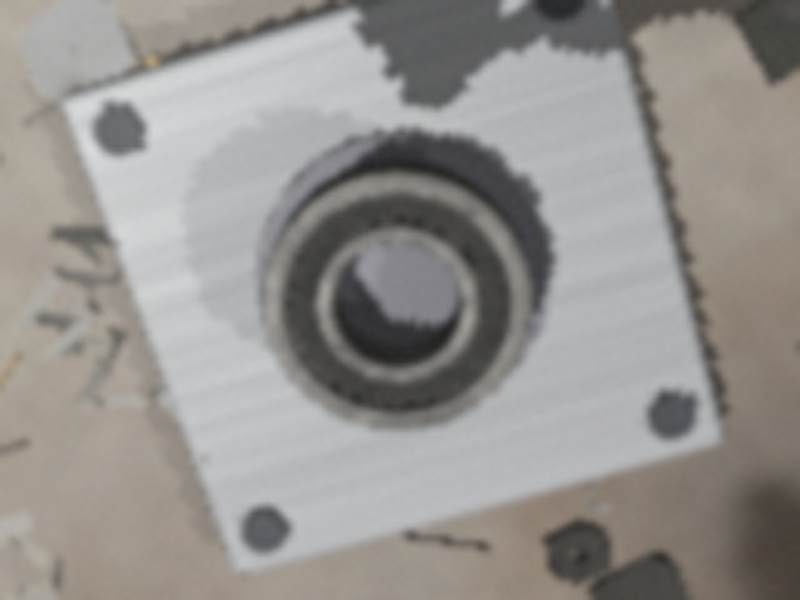

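```bash
python3 -c "
from h import *
i=camera_info('wrist')
g=lambda p,z:unproj(i,[(np.array(p)+.5)/5-.5+[177,123]],z)[0].round(4)
A,B,C=g((120,128),.01),g((671,413),.01),g((265,528),.01)
print('holes diag mid',(A+B)/2,np.linalg.norm(A-B),np.linalg.norm(A-C),np.linalg.norm(B-C),'bearing',g((398,299),.027))
d=(B-A)/2;n=np.array([-d[1],d[0],0]);print('from C',C+n*np.sign((((A+B)/2-C)@n)))
"
```

```text
holes diag mid [ 0.53365 -0.2595   0.01   ] 0.1274464985788154 0.09037223024801369 0.09009600435091447 bearing [ 0.5334 -0.2607  0.027 ]
from C [ 0.5339  -0.25955  0.01   ]
```

The bearing lies flat, within about 1.2 mm of the plate centre. Next, bring the chuck back.

>>> {"name": "move_arm", "arguments": {"moves": [[[0.8,0.8,0],[0,0,0],1],[[0.95,0.96,0],[0,0,0],1],[[0.95,0.96,0],[0,0,0],1],[[0.95,0.96,0],[0,0,0],1],[[0.95,0.96,0],[0,0,0],1]]}}

```text
clock: 33.78
position: [0.5035, -0.0997, 0.1453]
ee_rot: [0.294, 0.956, -0.0, 0.0]
ft_force: [0.0, 0.1, 0.4]
grip_width: 1.0
```

>>> {"name": "move_arm", "arguments": {"moves": [[[0.95,0.96,0],[0,0,0],1],[[0.95,0.96,0],[0,0,0],1],[[0.95,0.96,0],[0,0,0],1],[[0.95,0.96,0],[0,0,0],1],[[0.8,0.8,0],[0,0,0],1]]}}

```text
clock: 34.4
position: [0.4732, 0.0611, 0.1453]
ee_rot: [0.294, 0.956, -0.0, 0.0]
ft_force: [-0.2, 0.0, 0.9]
grip_width: 0.999
```

>>> {"name": "move_arm", "arguments": {"moves": [[[0,0,0],[0,0,0],1],[[0,0,0],[0,0,0],1]]}}

```text
clock: 34.65
position: [0.4737, 0.0591, 0.1451]
ee_rot: [0.294, 0.956, -0.0, 0.0]
ft_force: [0.5, -0.4, 0.4]
grip_width: 0.999
```

```bash
python3 -c "
from h import *
go([.4714,.0593,.023],145.9)
"
```

```text
pos [0.4737 0.0591 0.1451] yaw 145.8 t 34.65 grip 0.999 F [ 0.5 -0.4  0.4]
shift [ 0.08 -0.04  4.88] turn [-0.   0.  -0.1]
```

>>> {"name": "move_arm", "arguments": {"moves": [[[0.08,-0.04,1],[0,0,0],1],[[0,0,1],[0,0,0],1],[[0,0,1],[0,0,0],1],[[0,0,1],[0,0,0],1],[[0,0,0.6],[0,0,0],1]]}}

```text
clock: 35.28
position: [0.4711, 0.0589, 0.0288]
ee_rot: [0.294, 0.956, -0.0, -0.001]
ft_force: [-0.2, 0.2, 0.5]
grip_width: 1.003
```

>>> {"name": "move_arm", "arguments": {"moves": [[[0,0,0.28],[0,0,0],1],[[0,0,0],[0,0,0],1],[[0,0,0],[0,0,0],0.7],[[0,0,0],[0,0,0],0.6],[[0,0,0],[0,0,0],0.5]]}}

```text
clock: 35.9
position: [0.4717, 0.0597, 0.0236]
ee_rot: [0.293, 0.956, -0.0, 0.0]
ft_force: [-2.0, -2.4, 5.9]
grip_width: 0.51
```

>>> {"name": "move_arm", "arguments": {"moves": [[[0,0,0],[0,0,0],0.3],[[0,0,0],[0,0,0],0.1],[[0,0,0],[0,0,0],0.1]]}}

```text
clock: 36.28
position: [0.4717, 0.0596, 0.0237]
ee_rot: [0.293, 0.956, -0.0, 0.0]
ft_force: [-2.6, -1.6, 8.1]
grip_width: 0.499
```

>>> {"name": "move_arm", "arguments": {"moves": [[[0,0,-0.5],[0,0,0],0.1],[[0,0,-0.9],[0,0,0],0.1],[[0,0,-1],[0,0,0],0.1],[[0,0,-0.9],[0,0,0],0.1],[[0,0,0],[0,0,0],0.1]]}}

```text
clock: 36.9
position: [0.4722, 0.0601, 0.1069]
ee_rot: [0.293, 0.956, 0.0, 0.001]
ft_force: [-0.2, -0.2, -4.6]
grip_width: 0.502
```

```bash
python3 -c "
from h import *
go([.4206,.3345,.105],145.9)
"
```

```text
pos [0.4722 0.0601 0.1069] yaw 145.9 t 36.9 grip 0.502 F [-0.2 -0.2 -4.6]
shift [7.86 7.93 0.06] turn [0.1 0.2 0. ]
```

>>> {"name": "move_arm", "arguments": {"moves": [[[0.7,0.7,0],[0,0,0],0.1],[[0.9,0.91,0],[0,0,0],0.1],[[0.9,0.91,0],[0,0,0],0.1],[[0.9,0.91,0],[0,0,0],0.1],[[0.9,0.91,0],[0,0,0],0.1]]}}

```text
clock: 37.52
position: [0.4423, 0.2107, 0.1045]
ee_rot: [0.293, 0.956, -0.0, -0.0]
ft_force: [0.2, -0.2, -5.3]
grip_width: 0.502
```

>>> {"name": "move_arm", "arguments": {"moves": [[[0.9,0.91,0],[0,0,0],0.1],[[0.9,0.91,0],[0,0,0],0.1],[[0.9,0.91,0],[0,0,0],0.1],[[0.86,0.86,0],[0,0,0],0.1],[[0,0,0.5],[0,0,0],0.1]]}}

```text
clock: 38.15
position: [0.4181, 0.3371, 0.0925]
ee_rot: [0.291, 0.957, 0.001, -0.0]
ft_force: [0.1, -0.4, -4.9]
grip_width: 0.501
```

>>> {"name": "move_arm", "arguments": {"moves": [[[0,0,0.9],[0,0,0],0.1],[[0,0,0.9],[0,0,0],0.1],[[0,0,0.4],[0,0,0],0.1],[[0,0,0],[0,0,0],0.1]]}}

```text
clock: 38.65
position: [0.4193, 0.3337, 0.0371]
ee_rot: [0.293, 0.956, -0.001, -0.001]
ft_force: [-0.5, 0.6, -5.2]
grip_width: 0.499
```

```bash
python3 -c "
from h import *
go([.4206,.3345,.0257],145.9)
"
```

```text
pos [0.4193 0.3337 0.0371] yaw 145.9 t 38.65 grip 0.499 F [-0.5  0.6 -5.2]
shift [-0.02  0.05  0.46] turn [-0.1 -0.   0. ]
```

>>> {"name": "move_arm", "arguments": {"moves": [[[0,0,0.3],[0,0,0],0.1],[[0,0,0],[0,0,0],0.1],[[0,0,0],[0,0,0],0.1]]}}

```text
clock: 39.02
position: [0.4198, 0.3345, 0.0309]
ee_rot: [0.293, 0.956, 0.0, 0.0]
ft_force: [1.1, 0.3, -5.2]
grip_width: 0.501
```

```bash
python3 -c "
from h import *
go([.4206,.3345,.0257],145.9)
"
```

```text
pos [0.4198 0.3345 0.0309] yaw 145.9 t 39.02 grip 0.501 F [ 1.1  0.3 -5.2]
shift [-0.02  0.02  0.21] turn [0. 0. 0.]
```

>>> {"name": "move_arm", "arguments": {"moves": [[[-0.02,0.02,0.1],[0,0,0],0.1],[[0,0,0.05],[0,0,0],0.1],[[0,0,0],[0,0,0],0.1]]}}

```text
clock: 39.4
position: [0.4203, 0.3344, 0.0267]
ee_rot: [0.293, 0.956, -0.0, -0.0]
ft_force: [-0.0, -0.3, -4.9]
grip_width: 0.502
```

>>> {"name": "move_arm", "arguments": {"moves": [[[0,0,0.04],[0,0,0],0.1],[[0,0,0],[0,0,0],0.1]]}}

```text
clock: 39.65
position: [0.4204, 0.3346, 0.0259]
ee_rot: [0.293, 0.956, 0.0, 0.0]
ft_force: [0.6, -0.6, -2.3]
grip_width: 0.504
```

>>> {"name": "move_arm", "arguments": {"moves": [[[0,0,0.03],[0,0,0],0.1],[[0,0,0],[0,0,0],0.1]]}}

```text
clock: 39.9
position: [0.4205, 0.3345, 0.0258]
ee_rot: [0.293, 0.956, -0.0, 0.0]
ft_force: [-3.1, -4.1, 8.1]
grip_width: 0.501
```

>>> {"name": "move_arm", "arguments": {"moves": [[[0,0,0],[0,0,0],0.65],[[0,0,0],[0,0,0],0.85],[[0,0,0],[0,0,0],1],[[0,0,0],[0,0,0],1],[[0,0,-0.6],[0,0,0],1]]}}

```text
clock: 40.52
position: [0.4198, 0.334, 0.0398]
ee_rot: [0.293, 0.956, -0.001, -0.001]
ft_force: [-0.0, 0.5, 0.8]
grip_width: 0.996
```

>>> {"name": "move_arm", "arguments": {"moves": [[[0,0,-1],[0,0,0],1],[[0,0,-1],[0,0,0],1],[[0,0,-1],[0,0,0],1],[[0,0,-1],[0,0,0],1],[[0,0,-0.6],[0,0,0],1]]}}

```text
clock: 41.15
position: [0.4205, 0.3349, 0.157]
ee_rot: [0.293, 0.956, 0.001, 0.001]
ft_force: [0.3, 0.6, -0.4]
grip_width: 0.998
```

```bash
python3 -c "
from h import *
go([.4572,-.0343,.147],146)
"
```

```text
pos [0.4205 0.3349 0.157 ] yaw 145.9 t 41.15 grip 0.998 F [ 0.3  0.6 -0.4]
shift [ -9.48 -11.42   0.39] turn [ 0.1  0.1 -0.1]
```

Translate back above the piston, then turn to yaw 56 there.

>>> {"name": "move_arm", "arguments": {"moves": [[[-0.79,-0.95,0],[0,0,0],1],[[-0.79,-0.95,0],[0,0,0],1],[[-0.79,-0.95,0],[0,0,0],1],[[-0.79,-0.95,0],[0,0,0],1],[[-0.79,-0.95,0],[0,0,0],1]]}}

```text
clock: 41.78
position: [0.4355, 0.1798, 0.1552]
ee_rot: [0.293, 0.956, -0.0, 0.0]
ft_force: [-1.0, -0.1, 1.1]
grip_width: 1.0
```

>>> {"name": "move_arm", "arguments": {"moves": [[[-0.79,-0.95,0],[0,0,0],1],[[-0.79,-0.95,0],[0,0,0],1],[[-0.79,-0.95,0],[0,0,0],1],[[-0.79,-0.95,0],[0,0,0],1],[[-0.79,-0.95,0],[0,0,0],1]]}}

```text
clock: 42.4
position: [0.4508, 0.0261, 0.1553]
ee_rot: [0.293, 0.956, -0.0, 0.0]
ft_force: [0.2, -0.2, 0.5]
grip_width: 1.0
```

>>> {"name": "move_arm", "arguments": {"moves": [[[-0.79,-0.95,0],[0,0,0],1],[[-0.79,-0.97,0],[0,0,0],1],[[0,0,0],[0,0,10],1],[[0,0,0],[0,0,10],1],[[0,0,0],[0,0,10],1]]}}

```text
clock: 43.02
position: [0.4566, -0.0347, 0.1552]
ee_rot: [0.533, 0.846, -0.0, -0.0]
ft_force: [0.2, -0.4, -0.6]
grip_width: 0.996
```

>>> {"name": "move_arm", "arguments": {"moves": [[[0,0,0],[0,0,10],1],[[0,0,0],[0,0,10],1],[[0,0,0],[0,0,10],1],[[0,0,0],[0,0,10],1],[[0,0,0],[0,0,10],1]]}}

```text
clock: 43.65
position: [0.4566, -0.0346, 0.1552]
ee_rot: [0.84, 0.542, -0.0, 0.0]
ft_force: [-0.2, 0.9, 0.1]
grip_width: 0.997
```

>>> {"name": "move_arm", "arguments": {"moves": [[[0,0,0],[0,0,10],1],[[0,0,0],[0,0,0],1],[[0,0,0],[0,0,0],1]]}}

```text
clock: 44.02
position: [0.4567, -0.0347, 0.1552]
ee_rot: [0.882, 0.471, 0.0, 0.0]
ft_force: [-0.9, -0.0, 0.2]
grip_width: 1.002
```

```bash
python3 -c "
from h import *
go([.4572,-.0343,.0195],56);print(get_obs()['joint_pos'].round(2))
"
```

```text
pos [ 0.4567 -0.0347  0.1552] yaw 56.2 t 44.02 grip 1.002 F [-0.9 -0.   0.2]
shift [0.02 0.01 5.43] turn [0.  0.  0.2]
[ 0.88  0.1  -0.93  1.94  0.09  1.14 -0.68]
```

>>> {"name": "move_arm", "arguments": {"moves": [[[0.02,0,1],[0,0,0],1],[[0,0,1],[0,0,0],1],[[0,0,1],[0,0,0],1],[[0,0,1],[0,0,0],1],[[0,0,0.9],[0,0,0],1]]}}

```text
clock: 44.65
position: [0.4569, -0.0344, 0.0317]
ee_rot: [0.882, 0.47, -0.0, -0.0]
ft_force: [0.6, -0.7, -0.0]
grip_width: 1.001
```

>>> {"name": "move_arm", "arguments": {"moves": [[[0,0,0.5],[0,0,0],1],[[0,0,0],[0,0,0],1],[[0,0,0],[0,0,0],0.75],[[0,0,0],[0,0,0],0.65],[[0,0,0],[0,0,0],0.5]], "squeeze": 50}}

```text
clock: 45.28
position: [0.4576, -0.0345, 0.021]
ee_rot: [0.883, 0.469, 0.0, 0.001]
ft_force: [-3.1, -0.0, 9.1]
grip_width: 0.618
```

>>> {"name": "move_arm", "arguments": {"moves": [[[0,0,0],[0,0,0],0.3],[[0,0,0],[0,0,0],0.2],[[0,0,0],[0,0,0],0.2]]}}

```text
clock: 45.65
position: [0.4577, -0.0346, 0.021]
ee_rot: [0.883, 0.469, 0.0, 0.001]
ft_force: [-2.4, -0.1, 8.6]
grip_width: 0.618
```

```bash
python3 -c "
from h import *
go([.4572,-.0343,.0195],56)
"
```

```text
pos [ 0.4577 -0.0346  0.021 ] yaw 55.9 t 45.65 grip 0.618 F [-2.4 -0.1  8.6]
shift [-0.   -0.02  0.06] turn [ 0.1  0.  -0.1]
```

>>> {"name": "move_arm", "arguments": {"moves": [[[0,0,-0.5],[0,0,0],0.2],[[0,0,-0.9],[0,0,0],0.2],[[0,0,-1],[0,0,0],0.2],[[0,0,-0.9],[0,0,0],0.2],[[0,0,0],[0,0,0],0.2]]}}

```text
clock: 46.28
position: [0.4582, -0.0346, 0.1044]
ee_rot: [0.883, 0.469, 0.001, 0.001]
ft_force: [0.8, -0.6, -2.2]
grip_width: 0.619
```

```bash
python3 -c "
from h import *
go([.435,.2717,.103],55.9)
"
```

```text
pos [ 0.4582 -0.0346  0.1044] yaw 55.9 t 46.27 grip 0.619 F [ 0.8 -0.6 -2.2]
shift [ 9.63 -7.63  0.03] turn [ 0.2 -0.   0. ]
```

>>> {"name": "move_arm", "arguments": {"moves": [[[0.8,-0.63,0],[0,0,0],0.2],[[0.96,-0.76,0],[0,0,0],0.2],[[0.96,-0.76,0],[0,0,0],0.2],[[0.96,-0.76,0],[0,0,0],0.2],[[0.96,-0.76,0],[0,0,0],0.2]]}}

```text
clock: 46.9
position: [0.4454, 0.1138, 0.1019]
ee_rot: [0.883, 0.469, -0.0, -0.0]
ft_force: [0.3, -0.2, -1.5]
grip_width: 0.62
```

>>> {"name": "move_arm", "arguments": {"moves": [[[0.96,-0.76,0],[0,0,0],0.2],[[0.96,-0.76,0],[0,0,0],0.2],[[0.96,-0.76,0],[0,0,0],0.2],[[0.96,-0.76,0],[0,0,0],0.2],[[0.96,-0.76,0],[0,0,0],0.2]]}}

```text
clock: 47.52
position: [0.434, 0.2664, 0.1017]
ee_rot: [0.883, 0.469, -0.001, 0.0]
ft_force: [0.7, 0.3, -1.6]
grip_width: 0.621
```

>>> {"name": "move_arm", "arguments": {"moves": [[[0.17,-0.14,0],[0,0,0],0.2],[[0,0,0],[0,0,0],0.2],[[0,0,0],[0,0,0],0.2]]}}

```text
clock: 47.9
position: [0.4343, 0.2699, 0.1022]
ee_rot: [0.884, 0.468, -0.0, 0.0]
ft_force: [0.7, -1.1, -1.3]
grip_width: 0.621
```

```bash
python3 -c "
from h import *
go([.435,.2717,.023],55.9)
"
```

```text
pos [0.4343 0.2699 0.1022] yaw 55.9 t 47.9 grip 0.621 F [ 0.7 -1.1 -1.3]
shift [ 0.08 -0.02  3.17] turn [ 0.   0.1 -0. ]
```

>>> {"name": "move_arm", "arguments": {"moves": [[[0.06,-0.02,0.6],[0,0,0],0.2],[[0,0,0.9],[0,0,0],0.2],[[0,0,0.9],[0,0,0],0.2],[[0,0,0.4],[0,0,0],0.2],[[0,0,0],[0,0,0],0.2]]}}

```text
clock: 48.52
position: [0.434, 0.2726, 0.0318]
ee_rot: [0.883, 0.469, -0.001, -0.0]
ft_force: [-0.4, -0.1, -0.7]
grip_width: 0.62
```

>>> {"name": "move_arm", "arguments": {"moves": [[[0,0,0],[0,0,0],0.2]]}}

```text
clock: 48.65
position: [0.4348, 0.2731, 0.0331]
ee_rot: [0.883, 0.469, 0.0, -0.0]
ft_force: [0.6, -0.4, 0.0]
grip_width: 0.619
```

```bash
python3 -c "
from h import *
go([.435,.2717,.023],55.9)
"
```

```text
pos [0.4348 0.2731 0.0331] yaw 55.9 t 48.65 grip 0.619 F [ 0.6 -0.4  0. ]
shift [-0.04  0.04  0.4 ] turn [ 0. -0.  0.]
```

>>> {"name": "move_arm", "arguments": {"moves": [[[-0.04,0.03,0.2],[0,0,0],0.2],[[0,0,0.12],[0,0,0],0.2],[[0,0,0],[0,0,0],0.2],[[0,0,0],[0,0,0],0.2]]}}

```text
clock: 49.15
position: [0.4345, 0.2716, 0.0246]
ee_rot: [0.883, 0.469, 0.0, 0.0]
ft_force: [-0.8, 1.0, -2.6]
grip_width: 0.615
```

>>> {"name": "move_arm", "arguments": {"moves": [[[0,0,0.05],[0,0,0],0.2],[[0,0,0],[0,0,0],0.2]]}}

```text
clock: 49.4
position: [0.4345, 0.2715, 0.0232]
ee_rot: [0.883, 0.469, -0.0, 0.0]
ft_force: [0.2, 0.2, -1.3]
grip_width: 0.618
```

>>> {"name": "move_arm", "arguments": {"moves": [[[0,0,0.03],[0,0,0],0.2],[[0,0,0],[0,0,0],0.2]]}}

```text
clock: 49.65
position: [0.4345, 0.2715, 0.0231]
ee_rot: [0.883, 0.469, -0.0, 0.0]
ft_force: [-3.6, -2.7, 7.7]
grip_width: 0.621
```

Contact. Release, rise, and clear the view.

>>> {"name": "move_arm", "arguments": {"moves": [[[0,0,0],[0,0,0],0.75],[[0,0,0],[0,0,0],0.9],[[0,0,0],[0,0,0],1],[[0,0,0],[0,0,0],1],[[0,0,-0.6],[0,0,0],1]]}}

```text
clock: 50.28
position: [0.4338, 0.2712, 0.0373]
ee_rot: [0.883, 0.469, -0.001, -0.0]
ft_force: [1.0, -0.1, 0.1]
grip_width: 1.0
```

>>> {"name": "move_arm", "arguments": {"moves": [[[0,0,-1],[0,0,0],1],[[0,0,-1],[0,0,0],1],[[0,0,-1],[0,0,0],1],[[0,0,-1],[0,0,0],1],[[0,0,-1],[0,0,0],1]]}}

```text
clock: 50.9
position: [0.4344, 0.2717, 0.1644]
ee_rot: [0.883, 0.469, 0.0, 0.0]
ft_force: [0.4, -0.1, 0.4]
grip_width: 1.0
```

>>> {"name": "move_arm", "arguments": {"moves": [[[-0.97,0.69,-0.5],[0,0,0],1],[[-0.97,0.69,-0.5],[0,0,0],1],[[-0.97,0.69,-0.5],[0,0,0],1],[[-0.97,0.69,-0.5],[0,0,0],1],[[-0.97,0.69,0],[0,0,0],1]]}}

```text
clock: 51.52
position: [0.4384, 0.1224, 0.2142]
ee_rot: [0.883, 0.469, 0.001, 0.001]
ft_force: [0.6, 0.6, 0.0]
grip_width: 0.998
```

>>> {"name": "move_arm", "arguments": {"moves": [[[-0.97,0.69,0],[0,0,0],1],[[-0.97,0.69,0],[0,0,0],1],[[-0.97,0.69,0],[0,0,0],1],[[-0.97,0.69,0],[0,0,0],1],[[0,0,0],[0,0,0],1]]}}

```text
clock: 52.15
position: [0.4408, 0.0021, 0.2132]
ee_rot: [0.884, 0.468, 0.0, 0.0]
ft_force: [0.4, -0.5, 0.1]
grip_width: 1.004
```

```bash
python3 -c "
from h import *
go([.435,.2717,.023],55.9)
b=lambda n:cv2.cvtColor(camera(n),cv2.COLOR_RGB2BGR)
t,s=b('top'),b('scene')
f=lambda m,k:cv2.resize(m,None,fx=k,fy=k,interpolation=cv2.INTER_CUBIC)
c=np.zeros((600,800,3),np.uint8)
A=f(t[190:260,155:225],5);B=f(t[175:225,345:395],5);C=f(s[100:290,210:330],2.2)
c[:350,:350]=A;c[350:600,:250]=B;c[:C.shape[0],400:400+C.shape[1]]=C
cv2.imwrite('pics/fin.png',c)
"
```

```text
pos [0.4408 0.0021 0.2132] yaw 55.8 t 52.15 grip 1.004 F [ 0.4 -0.5  0.1]
shift [ 8.79 -6.26  7.6 ] turn [ 0.   0.  -0.1]
```

View pics/fin.png

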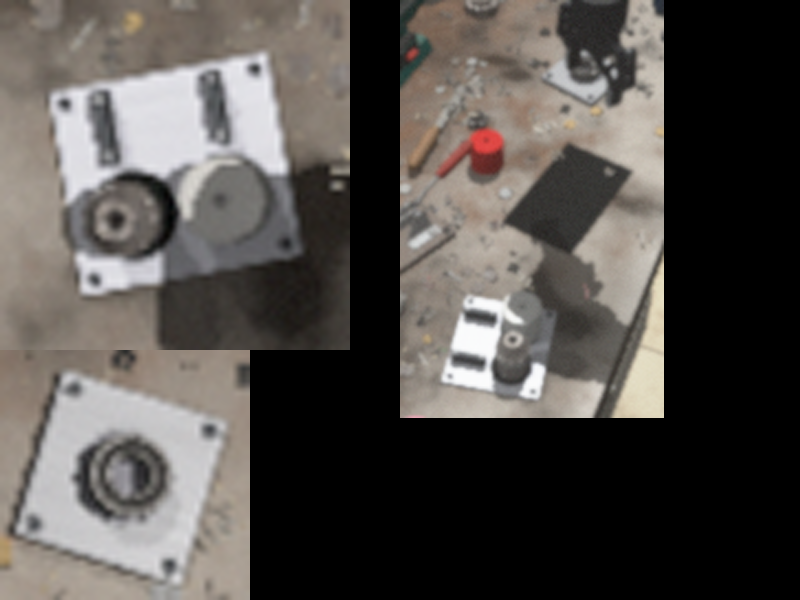

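```bash
python3 -c "
from h import *
t=camera_info('top')
a=cv2.cvtColor(camera('top'),cv2.COLOR_RGB2BGR)
print(unproj(t,[(128.5/5-.5+345,123.5/5-.5+175)],.027))
cv2.imwrite('pics/fin2.png',np.hstack([cv2.resize(a[175:225,345:395],None,fx=8,fy=8,interpolation=cv2.INTER_CUBIC),cv2.resize(cv2.imread('pics/top1.png')[175:225,345:395],None,fx=8,fy=8,interpolation=cv2.INTER_CUBIC)]))
"
```

```text
[[ 0.53450128 -0.260242    0.027     ]]
```

View pics/fin2.png

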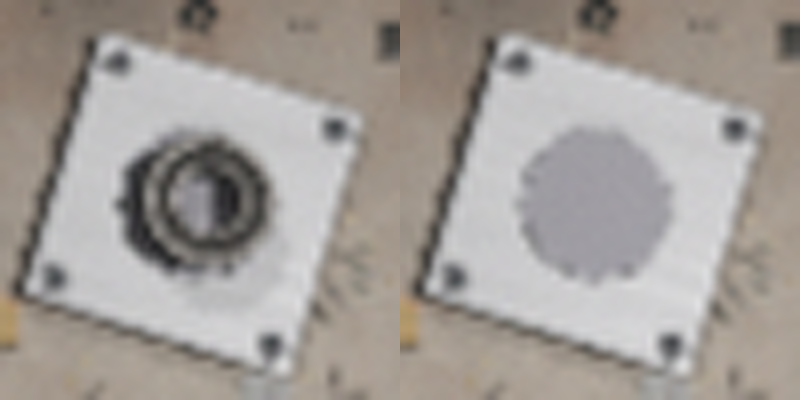

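Bearing flat on the pad; the same top camera puts its centre about 1.5 mm from the pad's. Hand in.

```bash
python3 -c "
from workcell import *
print(hand_in())"
```

```text
the job is handed in; nothing more can be done
None
```

The job is done in the order asked and handed in at about 52 s of the 128 s allowed. I set the piston and then the chuck upright on the mat. Then I moved the bearing from between the rails onto the pad, and put the chuck and then the piston back on the stand.

What the last checks showed:
- **Bearing:** it lies flat on the pad, about 1.5 mm from the pad's centre by the top camera. Before lowering it, the cameras disagreed on the pad's position by about 2.5 mm. I lined it up with the close wrist view.
- **Piston and chuck:** both stand upright on their discs. Each was set down within 0.5 mm of the arm position where it was first gripped. In the top view they match the starting picture to within about 1 pixel, roughly 2–3 mm.
- **Forces:** readings stayed under 10 N at the end of every move call, and nothing was knocked over.
- **Small bearing, bolt and look-alikes:** I never reached for any of these. I did not check the bolt's position or the pink look-alike's in the last pictures.

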